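Empty the refill dispenser's catch tray into the laundry caddy

TASK

Empty the dispenser's sloping catch tray into the teal caddy. Stand the aluminium tin upright, cap up, in the middle of the cork mat and let go of it, then take hold of it again and lower it gently, upright, into the caddy's small square tin bay; the carton goes into the caddy's long bay, lying flat on its floor (it may be let fall in from just above). Leave the caddy standing where it is and do not disturb the mug, the ice cube tray or the bottle opener.

Things in the scene. Friction and masses are not known exactly. Their poses are not given: they have to be found in the camera images.
- dispenser: white refill dispenser, fixed. Origin on the shelf below the front end of its catch tray, midway across; x points from the tray's open front back to the housing, z up. The 270 mm wide tray rises at 45 degrees towards +x; tin and carton lie in its two lanes, at y = -65 and +65 mm, either way round. The housing starts at x = 125 mm and is 165 mm high; its own stock stays.
- tray_lip (a point): middle of the top edge of the orange lip across the tray's front end, which stops the tin and carton from sliding out; it stands 20 mm proud of the tray floor. The floor lies 30 mm below the lying tin's axis, square to the slope; guide strips 8 mm high lie 27 to 31 mm either side of each lane's middle.
- tin: closed aluminium tin, 0.2 to 0.42 kg, with an orange band and a dark twist cap that stays tight: body 60 mm diameter and 115 mm long, cap 36 mm diameter and 25 mm high on top, 140 mm in all. Origin at the centre of its flat base, z along its axis towards the cap. At the start it lies at 45 degrees in the tray, base at the lip, cap uphill, origin about 45 mm above the shelf.
- tin_cap (a point): centre of the top face of the tin's cap (140 mm along the tin's z)
- carton: closed rigid cardboard carton with a blue band, 0.2 to 0.42 kg, 120 mm long (its z), 50 mm across (its y, level at the start: the width to grip), 60 mm deep (its x). Origin at the centre of its lower end face; at the start its z points uphill at 45 degrees and its origin is about 45 mm above the shelf.
- carton_mid (a point): centre of the carton
- caddy: teal plastic caddy, open on top, loose, 0.8 kg, 160 (x) by 184 (y) by 85 mm high; walls, floor and dividers 4 mm, dividers as high as the rim. Origin: centre of its underside. On the -y side lies the long bay (152 by 94 mm); the +y side is parted into the square tin bay (78 by 78 mm, towards -x) and a spare bay (70 by 78 mm, towards +x) that stays empty.
- tin_bay (a point): centre of the floor of the caddy's tin bay (81 mm below the rim), axes as the caddy's
- long_bay (a point): centre of the floor of the caddy's long bay (81 mm below the rim), long side along x, axes as the caddy's
- mat: round cork mat, 120 mm diameter, 5 mm thick, fixed to the shelf; origin at the centre of its underside
- mug: pale grey mug, 80 mm diameter, 90 mm high, handle at its +y; origin at the centre of its underside; leave alone
- ice_tray: pale blue ice cube tray, 90 by 190 mm (x, y), 30 mm high; origin at the centre of its underside; leave alone
- opener: flat steel bottle opener, 126 mm long (x), 40 mm wide, 6 mm thick, lying flat; origin on its underside near its middle; leave alone
Mind the look-alikes: they are no part of the job. Leave any yellow look-alike of the carton alone.

How it is judged:
By the outcome, as a careful person would: the job done as asked, in the order asked, and still so for the second after the job is handed in, with the robot touching nothing.
It also fails if it takes over 72 s, if anything falls off the work surface, if the arm or the gripper's body presses on something with over 40 N, if the wrist force passes 120 N, or if a joint passes its speed limit or range.

ROBOT

A 7-joint arm with a two-finger parallel gripper is mounted at the origin on the work surface. World frame = base frame: x ahead of the robot, y to its left, z up, the work surface at z = 0. Lengths are in mm, angles in rad, forces in N, time in s.
With the tool pointing down it reaches from about 425 to 875 mm from the base axis. Payload 4.7 kg.
Tool frame: the origin (TCP) lies midway between the tips of the shut fingers; the grasp point (between the pads) lies 19 mm behind it; z points along the fingers, y is the line along which they close (so a half turn about z gives the same grasp; the last joint's range is limited). The gripper opens to 85 mm and grips with 20 to 120 N. Pads are 22 mm wide; open, the fingers measure 114 mm over their backs; the gripper's body (76 mm by 85 mm) begins 54 mm behind the grasp point. The pads swing forward as they close: fully open they stand 13 mm farther back than shut.
Start: joints at [1.287, 0.321, -0.07, 1.45, 0.023, 1.371, -0.057], TCP at [190.701, -621.416, 231.349] pointing down, gripper open.
Joint ranges: [-2.86, 2.86], [-0.3, 2.09], [-1.38, 1.24], [0.06, 2.45], [-1.56, 4.7], [0.09, 2.05], [-2.69, 2.69]. Speed limits (rad/s): [2.57, 2.57, 3.14, 3.14, 3.14, 3.14, 3.14].

INTERFACE

Orientations are given as a unit quaternion [x, y, z, w].
In Python, from rig import manip, optics, job gives the robot as it stands.
- The arm moves only by the tool drive_tool, never from a script. Its argument "plan" is a list of rows, each a list of 2 entries, a list of its own where there are three numbers: the shift along the tool's x, y, z scaled (see below), then the turn, a rotation vector about the tool's x, y, z scaled (see below). A call has 1 to 10 rows; each row shifts and turns the commanded pose from where the row before left it, along the tool's axes as they then stand; what a row does not reach is not made up. The controller multiplies each number of a shift by 0.075 m and each number of a turn by 360 degrees. A row lasts 1/8 s, in which the tool goes at most 62.5 mm and 10.7 degrees, less where a joint would pass 70% of its speed; a pose out of reach is approached as far as the arm can. A call with a number of a shift or a turn outside -1 to 1 is refused whole. A call with a gripper value outside its range is refused whole. "grip" is the closure, from 0 (fully open) to 1 (shut), set as the call begins (left out, the last holds). The fingers move at their own pace and stop on an object; the grip force is fixed at half the most. Time passes only in rows, so rows that do not move let the fingers close. It gives the time, the measured TCP pose, the force, the opening and the grip force at its end, in the units of the state.
- manip.observe(): the state, without advancing time (a new reading comes with each control period).
- optics.camera(name): name is "scene" or "side" or "wrist"; returns a dict with "image" (400x640x3 uint8, red, green, blue), "fx", "fy", "cx", "cy" (pixels), "eye" and "orientation" of the camera in the world; the wrist camera has in their place "hand_eye" (4x4, takes a point from camera to tool coordinates, whose origin is the TCP and whose axes are the flange's). Camera axes: x right, y down, z forward; pixel columns grow to the right and rows downward; lengths in mm; the calibration is good to about 2 mm. A picture is of the moment at which its call begins: read the wrist's pose just before it. There is no depth.
- job.hand_in(): hands the job in; it is judged then, once.
The state is a dict: "time_s": time; "joints": joint angles; "dq": joint speeds; "joint_efforts": joint torques, N m; "tcp_pos": TCP position; "eef_rot": TCP orientation; "force": force on the tool from outside, world axes, zero at the start; "torque": the same for the moment, N m; "width": opening from 0.0 (shut) to 1.0 (fully open); "finger_force": force on a finger pad.
Only numpy, scipy, OpenCV 4.12 (cv2) and the standard library are available. Lean on these libraries where they do the work, as an engineer would, in place of code of your own. Each camera call takes 0.05 s, during which the arm holds its last target. There are 200 camera calls.

## Working session

There is one attempt and no reset: what is moved stays moved. The work goes in short steps, Python scripts to look and compute and a tool call to move; the robot and the scene stay as the last step left them, time stands still between calls to the robot, and variables do not carry over. Pictures are saved under pics/ and viewed, at most 10 in all, crops included, and the job is handed in when it is done.

Besides the shell and the picture viewer there is one more tool, called as a command line: name --argument value ..., lists and objects as JSON in quotes. drive_tool: Moves the arm, as the interface text tells. Shifts and turns lie within -1 to 1; 1 stands for 0.075 m of shift or 360 degrees of turn. Its arguments: {"type":"object","properties":{"plan":{"type":"array"},"grip":{"type":"number"}},"required":["plan"]}

```bash
mkdir -p pics; ls
python3 - <<'E'
from rig import manip, optics
import cv2, numpy as np, pickle
s=manip.observe(); print({k:np.round(v,3).tolist() for k,v in s.items()})
d={}
for n in ("scene","side","wrist"):
    c=optics.camera(n); d[n]=c
    cv2.imwrite(f"pics/{n}0.png",c["image"][:,:,::-1])
    print(n,{k:np.round(v,3).tolist() for k,v in c.items() if k!="image"})
pickle.dump((s,d),open("cap0.pkl","wb"))
E
```

```text
pics
{'time_s': 0.0, 'joints': [1.287, 0.322, -0.07, 1.452, 0.023, 1.371, -0.057], 'dq': [-0.001, 0.001, 0.002, -0.001, -0.001, -0.001, 0.001], 'joint_efforts': [0.0, -49.359, -0.382, -31.433, 0.013, 0.011, -0.0], 'tcp_pos': [190.541, -620.865, 230.215], 'eef_rot': [0.989, 0.148, -0.0, -0.001], 'force': [0.954, 1.384, -0.513], 'torque': [0.01, -0.019, 0.025], 'finger_force': 0.0, 'width': 1.004}
scene {'fx': 420.087, 'fy': 420.087, 'cx': 315.684, 'cy': 196.791, 'eye': [1072.045, 170.636, 1002.478], 'orientation': [0.537, 0.801, -0.215, -0.154]}
side {'fx': 459.67, 'fy': 459.67, 'cx': 318.052, 'cy': 204.298, 'eye': [58.94, 558.994, 1069.731], 'orientation': [-0.323, 0.885, -0.312, 0.124]}
wrist {'fx': 342.139, 'fy': 342.139, 'cx': 314.203, 'cy': 203.238, 'hand_eye': [[-0.001, -0.959, -0.284, 72.789], [1.0, -0.001, -0.001, 0.64], [0.001, -0.284, 0.959, -142.993], [0.0, 0.0, 0.0, 1.0]]}
```

View pics/scene0.png

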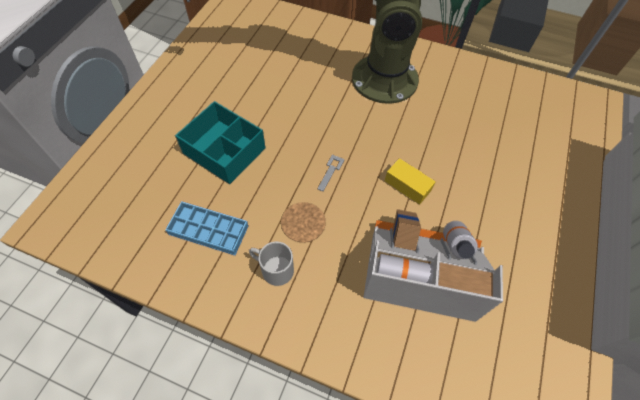

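View pics/side0.png

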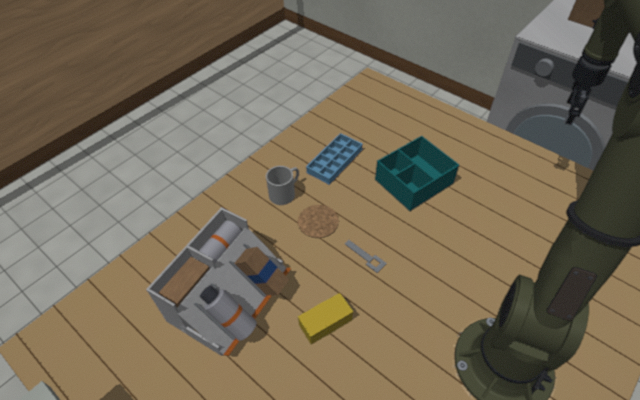

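The scene view shows the caddy near (222,142), mat (303,222), opener (331,172), mug (276,262), ice tray (208,228), yellow look-alike (410,180) and dispenser around (430,265), with the carton (406,230) and tin (461,238). The side view shows the same items: caddy (417,172), mat (318,221), carton (263,265), tin (228,310). Next come enlarged crops to pick corners from.

Run:
```python
import pickle,cv2,numpy as np
s,d=pickle.load(open("cap0.pkl","rb"))
def crop(n,x,y):
    im=d[n]["image"][y:y+120,x:x+160,::-1]
    o=cv2.resize(im,(400,300),interpolation=cv2.INTER_CUBIC)
    for k in range(0,160,20):
        cv2.line(o,(int(k*2.5),0),(int(k*2.5),5),(0,0,255),1); cv2.putText(o,str(x+k),(int(k*2.5)+1,14),0,.32,(0,0,255),1)
    for k in range(0,120,20):
        cv2.line(o,(0,int(k*2.5)),(5,int(k*2.5)),(0,0,255),1); cv2.putText(o,str(y+k),(1,int(k*2.5)+10),0,.32,(0,0,255),1)
    return o
a=np.vstack([np.hstack([crop("scene",355,205),crop("side",145,205)]),np.hstack([crop("scene",160,90),crop("side",340,120)])])
cv2.imwrite("pics/crops.png",a)
```

```text
(no output)
```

View pics/crops.png

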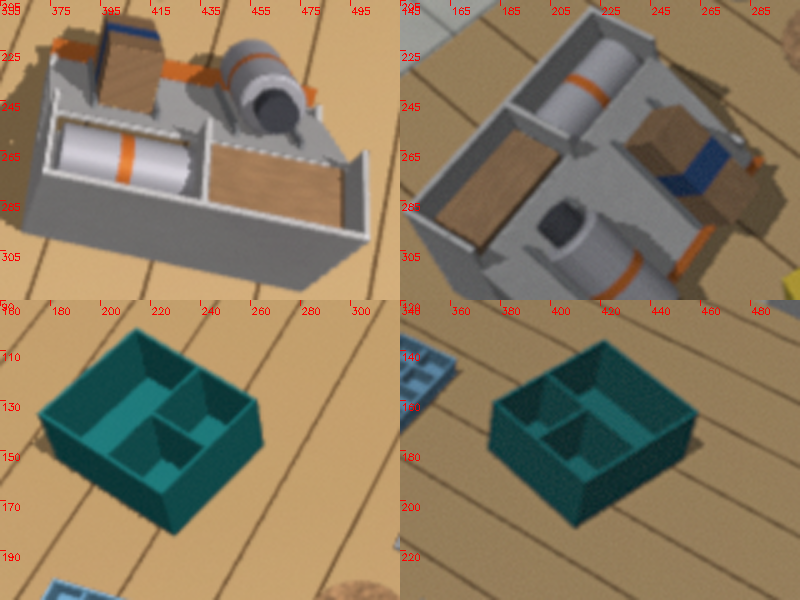

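```bash
cat > h.py <<'E'
import pickle,cv2,numpy as np
from scipy.optimize import least_squares
from scipy.spatial.transform import Rotation as R
def P(c,X):
    X=np.atleast_2d(X); p=(X-c["eye"])@R.from_quat(c["orientation"]).as_matrix()
    return np.c_[c["fx"]*p[:,0]/p[:,2]+c["cx"],c["fy"]*p[:,1]/p[:,2]+c["cy"]]
def wristcam(s,c):
    T=np.eye(4);T[:3,:3]=R.from_quat(s["eef_rot"]).as_matrix();T[:3,3]=s["tcp_pos"]
    M=T@np.array(c["hand_eye"]); return dict(c,eye=M[:3,3],orientation=R.from_matrix(M[:3,:3]).as_quat())
def tri(obs,x0=(600,0,50)):
    r=least_squares(lambda X:np.concatenate([(P(c,X)[0]-p) for c,p in obs]),x0)
    return r.x,np.sqrt(np.mean(r.fun**2))
def planept(c,p,z):
    d=R.from_quat(c["orientation"]).apply([(p[0]-c["cx"])/c["fx"],(p[1]-c["cy"])/c["fy"],1]); e=np.array(c["eye"])
    return e+d*(z-e[2])/d[2]
E
python3 - <<'E'
from h import *
s,d=pickle.load(open("cap0.pkl","rb")); a,b=d["scene"],d["side"]
pts=dict(cart_up_top_py=((421,229),(249,276.2)),cart_up_top_ny=((397,223.8),(267.4,259.8)),cart_up_fl_py=((417,250.2),(235.8,264.2)),cart_up_fl_ny=((395,246.2),(257,247.4)),cap=((466.2,249),(209.8,293.8)),lip_ny=((376.2,223),(289.8,269)),lip_py=((481,241.8),(228,352)))
for k,(p,q) in pts.items():
    X,e=tri([(a,p),(b,q)]); print(k,X.round(1),round(e,2))
C=np.array([[80,-92],[-80,-92],[-80,92],[80,92]])
sc=[(176,135.2),(214,102),(262.8,130.4),(225.2,167.2)]; si=[(421.2,136.8),(458.8,165.2),(413.2,194),(377.6,161.2)]
def f(v):
    c,n=np.cos(v[2]),np.sin(v[2]); W=np.c_[C@np.array([[c,n],[-n,c]])+v[:2],np.full(4,85+v[3])]
    return np.r_[(P(a,W)-sc).ravel(),(P(b,W)-si).ravel()]
best=min((least_squares(f,[500,-300,y,0]) for y in np.arange(0,6.3,1.5)),key=lambda r:r.cost)
print("caddy",best.x.round(2),np.sqrt(np.mean(best.fun**2)))
def seg(n,h0,h1,s0,box,v0=0):
    im=d[n]["image"]; hsv=cv2.cvtColor(im,cv2.COLOR_RGB2HSV); m=cv2.inRange(hsv,(h0,s0,v0),(h1,255,255)); k=np.zeros_like(m); x,y,X,Y=box; k[y:Y,x:X]=m[y:Y,x:X]; return k
# mat from ellipse guesses
print("mat",planept(a,(303,222),5).round(1),planept(b,(318.5,221.5),5).round(1))
print("opener",[planept(a,p,3).round(0) for p in((340,157),(322,189))]); print("mug",planept(a,(277,257),90).round(0),planept(b,(281,176),90).round(0))
print("yellow",planept(a,(410,180),40).round(0),planept(b,(326,315),40).round(0)); print("ice",planept(a,(208,228),15).round(0))
E
```

```text
cart_up_top_py [563.3 249.4 110.7] 0.29
cart_up_top_ny [566.4 189.5 104. ] 0.87
cart_up_fl_py [616.  250.8 107.1] 1.27
cart_up_fl_ny [618.1 191.7 100.3] 4.48
cap [586.4 350.8 136.9] 0.94
lip_ny [541.7 141.   26.1] 0.58
lip_py [496.2 401.1  37.8] 1.22
caddy [ 4.7020e+02 -3.4917e+02 -2.4000e-01 -4.6100e+00] 0.6690216318528847
mat [603.4 -39.2   5. ] [595.3 -40.4   5. ]
opener [array([364., -23.,   3.]), array([487., -31.,   3.])]
mug [751. -41.  90.] [744. -49.  90.]
yellow [388. 188.  40.] [380. 183.  40.]
ice [ 719. -259.   15.]
```

The crops give rim and corner pixels. The caddy is at about (470,-349) with yaw -0.24. The tin cap is at about (586,351,137), and the lip runs from (542,141) to (496,401). I'll write a plan helper, then move above the caddy and mat to measure more closely.

```bash
cat >> h.py <<'E'
from scipy.linalg import logm,expm
def Tm(p,Rm):
    T=np.eye(4);T[:3,:3]=Rm;T[:3,3]=p;return T
def cur(s): return Tm(s["tcp_pos"],R.from_quat(s["eef_rot"]).as_matrix())
def down(yaw,tilt=0):
    """tool x at heading yaw, pointing down, tilted forward by tilt (rad) along tool x"""
    return (R.from_euler('z',yaw)*R.from_euler('y',-tilt)*R.from_matrix(np.diag([1.,-1,-1]))).as_matrix()
def rows(T0,T1,n):
    M=np.linalg.inv(T0)@T1; w=R.from_matrix(M[:3,:3])
    E=expm(np.real(logm(M))/n)
    print(n,"x",[(E[:3,3]/75).round(3).tolist(),(R.from_matrix(E[:3,:3]).as_rotvec()/(2*np.pi)).round(4).tolist()],"step mm",np.linalg.norm(E[:3,3]).round(1),"deg",np.degrees(np.linalg.norm(R.from_matrix(E[:3,:3]).as_rotvec())).round(1))
    return T1
E
python3 - <<'E'
from h import *
from rig import manip
T=cur(manip.observe())
T=rows(T,Tm([540,-240,350],down(0.17)),10)
T=rows(T,Tm([520,250,350],down(0.17)),10)
E
```

```text
10 x [[0.574, -0.383, -0.159], [-0.0, 0.0, 0.002]] step mm 53.1 deg 0.7
10 x [[0.084, -0.648, 0.0], [0.0, 0.0, -0.0]] step mm 49.0 deg 0.0
```

drive_tool --plan '[[[0.57,-0.38,-0.16],[0,0,0.002]],[[0.57,-0.38,-0.16],[0,0,0.002]],[[0.57,-0.38,-0.16],[0,0,0.002]],[[0.57,-0.38,-0.16],[0,0,0.002]],[[0.57,-0.38,-0.16],[0,0,0.002]],[[0.57,-0.38,-0.16],[0,0,0.002]],[[0.57,-0.38,-0.16],[0,0,0.002]],[[0.57,-0.38,-0.16],[0,0,0.002]],[[0.57,-0.38,-0.16],[0,0,0.002]],[[0.57,-0.38,-0.16],[0,0,0.002]]]' --grip 0

```text
time_s: 1.4
tcp_pos: [538.3, -241.5, 351.6]
eef_rot: [0.996, 0.086, -0.0, 0.0]
force: [0.5, -1.3, -0.5]
width: 0.998
finger_force: 0.0
```

```bash
cat > snap.py <<'E'
import sys; from h import *; from rig import manip,optics
n=sys.argv[1]
s=manip.observe(); c=optics.camera("wrist"); pickle.dump((s,c),open(n+".pkl","wb")); cv2.imwrite(f"pics/{n}.png",c["image"][:,:,::-1])
print({k:np.round(s[k],3).tolist() for k in("time_s","joints","dq","tcp_pos","eef_rot","width")})
E
python3 snap.py w1
```

```text
{'time_s': 1.4, 'joints': [0.73, 0.188, -0.418, 1.392, 0.076, 1.577, -1.08], 'dq': [-0.531, 0.333, -0.276, -0.527, 0.172, 0.239, -0.865], 'tcp_pos': [538.298, -241.54, 351.589], 'eef_rot': [0.996, 0.086, -0.0, 0.0], 'width': 0.998}
```

drive_tool --plan '[[[0.08,-0.65,0],[0,0,0]],[[0.08,-0.65,0],[0,0,0]],[[0.08,-0.65,0],[0,0,0]],[[0.08,-0.65,0],[0,0,0]],[[0.08,-0.65,0],[0,0,0]],[[0.08,-0.65,0],[0,0,0]],[[0.08,-0.65,0],[0,0,0]],[[0.08,-0.65,0],[0,0,0]],[[0.08,-0.65,0],[0,0,0]],[[0.08,-0.65,0],[0,0,0]]]'

```text
time_s: 2.7
tcp_pos: [512.9, 248.8, 351.1]
eef_rot: [0.996, 0.086, 0.0, 0.0]
force: [0.0, 0.5, 0.1]
width: 0.999
finger_force: 0.0
```

```bash
python3 snap.py w2; python3 -c "
import cv2,numpy as np
a=cv2.imread('pics/w1.png');b=cv2.imread('pics/w2.png')
cv2.imwrite('pics/w12.png',np.vstack([cv2.resize(a,(480,300)),cv2.resize(b,(480,300))]))"
```

```text
{'time_s': 2.7, 'joints': [0.194, 0.19, -0.805, 1.431, 0.137, 1.578, -2.001], 'dq': [-0.643, 0.424, -0.278, -0.336, 0.329, 0.067, -0.873], 'tcp_pos': [512.872, 248.849, 351.079], 'eef_rot': [0.996, 0.086, 0.0, 0.0], 'width': 0.999}
```

View pics/w12.png

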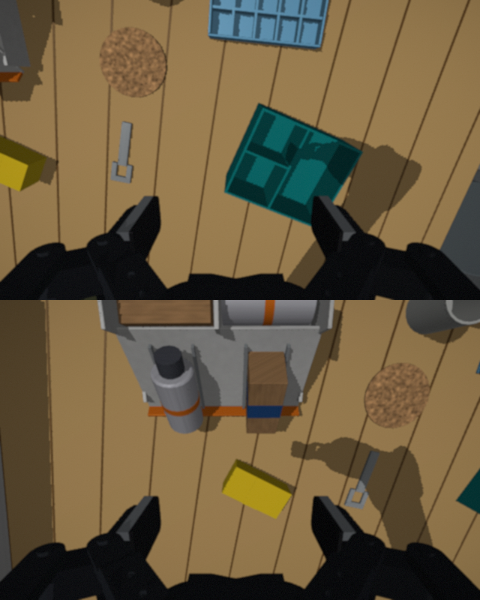

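View w1 shows the caddy rim corners at about (347,139), (481,203) and (301,253), and the mat at (177,83). View w2 shows the cap at (227,77), the lip ends at about (197,143) and (401,140), and the mat at (529,127). Next is a close crop of w2 for the carton and tin.

Run:
```python
from h import *
c=cv2.imread("pics/w2.png")[0:180,180:420]; o=cv2.resize(c,(800,600),interpolation=cv2.INTER_CUBIC)
for k in range(0,240,20): cv2.putText(o,str(180+k),(int(k*10/3),10),0,.35,(0,0,255),1); cv2.line(o,(int(k*10/3),0),(int(k*10/3),4),(0,0,255),1)
for k in range(0,180,20): cv2.putText(o,str(k),(0,int(k*10/3)+4),0,.35,(0,0,255),1)
cv2.imwrite("pics/w2c.png",o)
```

```text
(no output)
```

View pics/w2c.png

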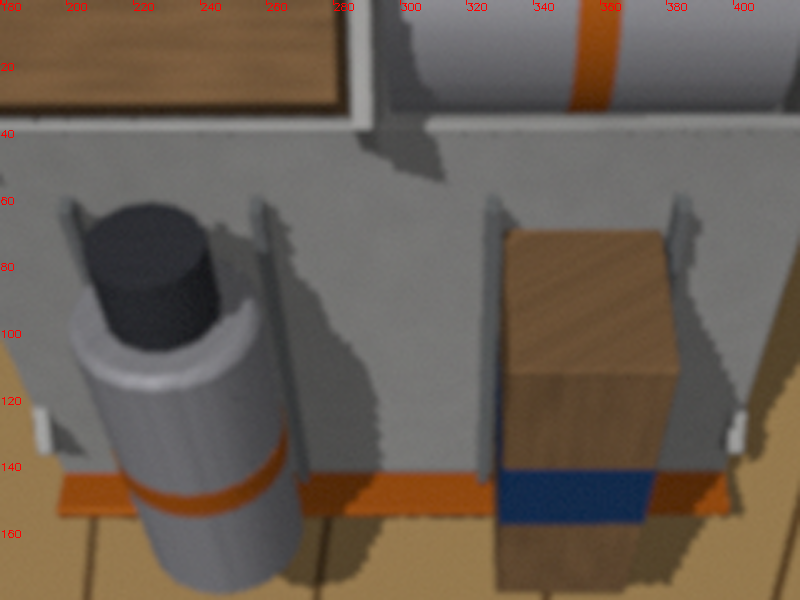

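```bash
cat > fit1.py <<'E'
from h import *
s,d=pickle.load(open("cap0.pkl","rb")); a,b=d["scene"],d["side"]
w1=wristcam(*pickle.load(open("w1.pkl","rb"))); w2=wristcam(*pickle.load(open("w2.pkl","rb")))
# carton corners: (local x sign outer=-1 i.e. away from floor, y sign, z)
obs=[]
def add(c,l): obs.extend((c,np.array(q,float),p) for q,p in l)
# frame: u=floor side +30/-30 outer ; y ; z
add(w2,[((30,25,120),(331.5,69)),((30,-25,120),(378.9,69)),((-30,25,120),(330.3,111.9)),((-30,-25,120),(383.4,111.9)),((-30,25,0),(329.1,177)),((-30,-25,0),(367.5,177.6))])
add(a,[((-30,25,120),(421,229)),((-30,-25,120),(397,223.8)),((30,25,120),(417,250.2)),((30,-25,120),(395,246.2))])
add(b,[((-30,25,120),(249,276.2)),((-30,-25,120),(267.4,259.8)),((30,25,120),(235.8,264.2)),((30,-25,120),(257,247.4)),((-30,25,0),(267,295)),((-30,-25,0),(289,279))])
def car(v): # x,y,z,yaw ; local x -> into floor (cos45,0,-sin45), z uphill
    return R.from_euler('z',v[3])*R.from_matrix(np.array([[.7071,0,.7071],[0,1,0],[-.7071,0,.7071]]))
f=lambda v:np.concatenate([P(c,car(v).apply(q)+v[:3])[0]-p for c,q,p in obs])
r=least_squares(f,[520,220,45,.17],loss="soft_l1"); v=r.x
print("carton origin,yaw",v.round(3)); print(f(v).reshape(-1,2).round(1).tolist()); print("mid",(car(v).apply([0,0,60])+v[:3]).round(1))
X,e=tri([(a,(466.2,249)),(b,(209.8,293.8)),(w2,(224,74))]);print("cap",X.round(1),e.round(2))
for o in ((197.1,154.5),(398.1,154.5)): print("lip@z=36",planept(w2,o,36).round(1))
for n,l in (("mat",[(a,(303,222)),(b,(318.5,221.5)),(w1,(177.3,82.7)),(w2,(529.3,126.7))]),): print(n,[planept(c,p,5).round(1).tolist() for c,p in l])
C=np.array([[80,-92],[-80,-92],[-80,92],[80,92]])
ob=[(a,[(176,135.2),(214,102),(262.8,130.4),(225.2,167.2)],[0,1,2,3]),(b,[(421.2,136.8),(458.8,165.2),(413.2,194),(377.6,161.2)],[0,1,2,3]),(w1,[(346.7,138.7),(481.3,202.7),(301.3,253.3)],[3,0,2])]
def g(v):
    c,n=np.cos(v[2]),np.sin(v[2]); W=np.c_[C@np.array([[c,n],[-n,c]])+v[:2],np.full(4,v[3])]
    return np.concatenate([(P(k,W[i])-p).ravel() for k,p,i in ob])
r=least_squares(g,[470,-349,-.24,85]); print("caddy",r.x.round(3)); print(r.fun.round(1).tolist())
E
python3 fit1.py
python3 - <<'E'
from h import *
# FK model check: joints -> rotation
from itertools import product
S=[pickle.load(open(n,"rb"))[0] for n in("cap0.pkl","w1.pkl","w2.pkl")]
best=[]
for sg in product([1,-1],repeat=4):
  for off in(0,np.pi/2,np.pi,-np.pi/2):
    e=0
    for s in S:
        q=s["joints"]; M=R.from_euler('z',sg[0]*q[0])*R.from_euler('y',q[1])*R.from_euler('z',sg[1]*q[2])*R.from_euler('y',q[3])*R.from_euler('z',sg[2]*q[4])*R.from_euler('y',q[5])*R.from_euler('z',sg[3]*q[6]+off)
        e+=(M.inv()*R.from_quat(s["eef_rot"])).magnitude()
    best.append((e,sg,off))
print(sorted(best,key=lambda t:t[0])[:3])
E
```

```text
carton origin,yaw [5.20264e+02 2.05473e+02 3.92140e+01 1.74000e-01]
[[-0.2, 0.5], [-0.8, 0.3], [2.5, -0.2], [0.2, -0.4], [-0.5, 0.7], [-0.2, 0.0], [-1.5, -2.1], [0.8, -1.2], [-3.2, 0.8], [-2.6, 0.5], [-3.6, -13.7], [-9.7, -12.6], [-1.9, 0.2], [-11.1, 2.2], [11.4, 0.9], [0.5, 1.3]]
mid [562.1 212.8  81.6]
cap [593.5 351.4 138.8] 2.0
lip@z=36 [491.3 403.9  36. ]
lip@z=36 [537.  138.5  36. ]
mat [[603.4, -39.2, 5.0], [595.3, -40.4, 5.0], [603.0, -43.0, 5.0], [602.9, -41.3, 5.0]]
caddy [ 4.72018e+02 -3.49488e+02 -2.39000e-01  7.95550e+01]
[-1.5, 0.7, 0.0, -0.6, -0.2, 0.1, -1.1, 1.1, -0.6, -0.3, -0.3, 0.8, -0.5, 0.2, -1.8, 0.5, 2.7, 3.3, 0.1, -2.1, -3.3, 0.7]
[(1.6348081268325383e-15, (-1, -1, -1, -1), 1.5707963267948966), (0.47191282663224643, (-1, -1, 1, -1), 1.5707963267948966), (1.2818900415822485, (1, 1, 1, 1), -1.5707963267948966)]
```

```bash
cat > fk.py <<'E'
from h import *
LO=np.array([-2.86,-.3,-1.38,.06,-1.56,.09,-2.69]);HI=np.array([2.86,2.09,1.24,2.45,4.7,2.05,2.69])
E=lambda a,t:R.from_euler(a,t)
def frames(q):
    A=E('z',-q[0])*E('y',q[1]);B=A*E('z',-q[2])*E('y',q[3]);C=B*E('z',-q[4])*E('y',q[5]);return A,B,C,C*E('z',-q[6]+np.pi/2)
def fk(q,L):
    A,B,C,D=frames(q); return np.array([0,0,L[0]])+A.apply([0,0,L[1]])+B.apply([0,0,L[2]])+C.apply([0,0,L[3]]),D.as_matrix()
def ik(T,q0,L,reg=.02):
    def f(q):
        p,M=fk(q,L);return np.r_[(p-T[:3,3])/100,R.from_matrix(M.T@T[:3,:3]).as_rotvec(),reg*(q-q0)]
    r=least_squares(f,np.clip(q0,LO+.01,HI-.01),bounds=(LO,HI));p,M=fk(r.x,L)
    return r.x,np.linalg.norm(p-T[:3,3]),np.degrees(R.from_matrix(M.T@T[:3,:3]).magnitude())
E
python3 - <<'E'
from fk import *
S=[pickle.load(open(n,"rb"))[0] for n in("cap0.pkl","w1.pkl","w2.pkl")]
r=least_squares(lambda L:np.concatenate([fk(s["joints"],L)[0]-s["tcp_pos"] for s in S]),[300,400,400,300]);L=r.x;print(L.round(2),np.abs(r.fun).max().round(2))
np.save("L.npy",L); q=np.array(S[2]["joints"])
G=np.array([562,346,108.])
def show(n,T,q,reg=.02):
    q,e,a=ik(T,q,L,reg);print(n,q.round(2),round(e,1),round(a,2),"wrist",(T[:3,3]-L[3]*T[:3,2]).round(0));return q
qg=show("grasp",Tm(G+[0,0,-19],down(.17)),q)
for yaw in(-.4,0,.17,.4):
  for t in(30,45,60):
    M=down(yaw,np.radians(t)); show(("mat",yaw,t),Tm(np.array([602,-41,102])+19*M[:,2],M),qg)
for t in(0,30,45):
    M=down(.17,np.radians(t)); show(("carton",t),Tm(np.array([566,213,86])+15*M[:,2],M),q)
show("tinbay",Tm([447,-293,85],down(-.24)),qg); show("tinbay",Tm([447,-293,85],down(.5)),qg); show("long",Tm([462,-389,40],down(-.24)),qg)
E
```

```text
[11110.73   636.06   480.45 11387.42] 21.78
grasp [-0.01  0.47 -0.72  1.66  0.33  1.14 -2.22] 0.0 0.17 wrist [  562.   346. 11476.]
('mat', -0.4, 30) [ 0.32 -0.3  -1.22  2.28 -0.28  0.98 -2.69] 0.4 27.08 wrist [-4634.  2173.  9947.]
('mat', -0.4, 45) [ 0.34 -0.3  -1.25  2.26 -0.28  0.99 -2.69] 0.7 42.06 wrist [-6802.  3089.  8141.]
('mat', -0.4, 60) [ 0.35 -0.3  -1.26  2.25 -0.28  1.   -2.69] 0.9 57.04 wrist [-8466.  3793.  5786.]
('mat', 0, 30) [-0.09 -0.3  -1.2   2.3  -0.26  0.98 -2.69] 0.4 26.99 wrist [-5082.   -41.  9947.]
('mat', 0, 45) [-0.06 -0.3  -1.24  2.29 -0.27  0.99 -2.69] 0.7 41.95 wrist [-7437.   -41.  8141.]
('mat', 0, 60) [-0.05 -0.3  -1.25  2.27 -0.26  1.   -2.69] 0.9 56.92 wrist [-9243.   -41.  5786.]
('mat', 0.17, 30) [-0.26 -0.3  -1.2   2.31 -0.26  0.98 -2.69] 0.4 27.11 wrist [-5000. -1003.  9947.]
('mat', 0.17, 45) [-0.23 -0.3  -1.23  2.29 -0.26  0.99 -2.69] 0.7 42.05 wrist [-7321. -1401.  8141.]
('mat', 0.17, 60) [-0.22 -0.3  -1.25  2.28 -0.26  1.   -2.69] 0.9 57.02 wrist [-9101. -1707.  5786.]
('mat', 0.4, 30) [-0.5  -0.3  -1.19  2.32 -0.26  0.99 -2.69] 0.4 27.41 wrist [-4634. -2255.  9947.]
('mat', 0.4, 45) [-0.46 -0.3  -1.23  2.31 -0.26  0.99 -2.69] 0.7 42.33 wrist [-6802. -3171.  8141.]
('mat', 0.4, 60) [-0.44 -0.3  -1.25  2.29 -0.26  1.   -2.69] 0.9 57.29 wrist [-8466. -3875.  5786.]
('carton', 0) [ 0.16  0.44 -0.72  1.75  0.32  1.08 -2.06] 0.0 0.16 wrist [  566.   213. 11458.]
('carton', 30) [-0.21 -0.3  -1.27  2.31 -0.28  0.95 -2.69] 0.4 26.98 wrist [-5038.  -749.  9935.]
('carton', 45) [-0.2  -0.3  -1.28  2.3  -0.28  0.96 -2.69] 0.7 41.95 wrist [-7360. -1147.  8128.]
tinbay [ 0.73  0.32 -0.48  1.83  0.18  1.05 -1.63] 0.0 0.69 wrist [  447.  -293. 11472.]
tinbay [ 0.81  0.38 -0.74  1.8   0.3   1.08 -1.11] 0.0 0.98 wrist [  447.  -293. 11472.]
long [ 0.86  0.44 -0.51  1.77  0.26  1.   -1.57] 0.0 0.68 wrist [  462.  -389. 11427.]
```

Run:
```python
from h import *
from rig import manip
T=cur(manip.observe()); print(T[:3,3])
T=rows(T,Tm([500,290,300],down(.17,.6)),5)
```

```text
[509.9820374  257.07926963 350.92265941]
5 x [[-0.043, -0.091, 0.132], [-0.0003, 0.0191, 0.0003]] step mm 12.4 deg 6.9
```

drive_tool --plan '[[[-0.04,-0.09,0.13],[0,0.019,0]],[[-0.04,-0.09,0.13],[0,0.019,0]],[[-0.04,-0.09,0.13],[0,0.019,0]],[[-0.04,-0.09,0.13],[0,0.019,0]],[[-0.04,-0.09,0.13],[0,0.019,0]],[[0,0,0],[0,0,0]]]'

```text
time_s: 3.5
tcp_pos: [501.9, 279.4, 296.8]
eef_rot: [0.953, 0.083, 0.29, -0.024]
force: [0.2, -0.4, 0.2]
width: 1.002
finger_force: 0.0
```

```bash
python3 snap.py w3
cat > fitfk.py <<'E'
from fk import *
import glob
S=[pickle.load(open(n,"rb"))[0] for n in["cap0.pkl"]+sorted(glob.glob("w?.pkl"))]
r=least_squares(lambda L:np.concatenate([fk(s["joints"],L)[0]-s["tcp_pos"] for s in S]),[300,400,400,300]);L=r.x;print(L.round(2),r.fun.round(1).tolist())
np.save("L.npy",L)
E
python3 fitfk.py
```

```text
{'time_s': 3.5, 'joints': [0.169, -0.3, -0.747, 2.0, 0.052, 0.824, -2.033], 'dq': [0.035, -0.01, 0.007, -0.108, -0.005, 0.032, 0.022], 'tcp_pos': [501.861, 279.361, 296.782], 'eef_rot': [0.953, 0.083, 0.29, -0.024], 'width': 1.002}
[237.04 560.48 486.41 443.26] [24.3, 4.6, -2.3, 1.4, 18.8, -4.1, -8.0, 5.7, -3.5, -7.1, 24.1, 9.9]
```

View pics/w3.png

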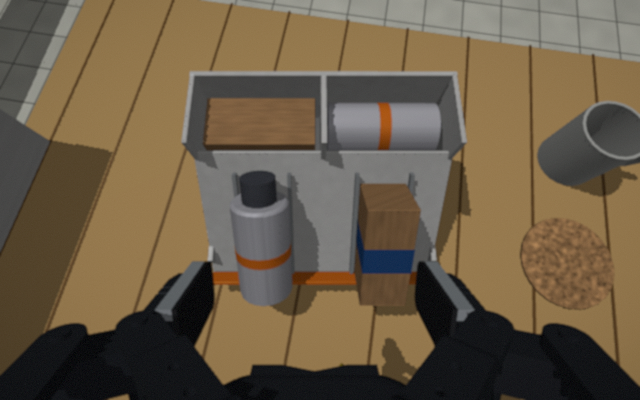

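```bash
cat > fk.py <<'E'
from h import *
LO=np.array([-2.86,-.3,-1.38,.06,-1.56,.09,-2.69]);HI=np.array([2.86,2.09,1.24,2.45,4.7,2.05,2.69])
E=lambda a,t:R.from_euler(a,t)
def fk(q,L):
    A=E('z',-q[0])*E('y',q[1])*E('z',-q[2]);B=A*E('y',q[3])*E('z',-q[4]);C=B*E('y',q[5])
    return np.array([0,0,L[0]])+A.apply([L[4],0,L[1]])+B.apply([L[5],0,L[2]])+C.apply([L[6],0,L[3]]),(C*E('z',-q[6]+np.pi/2)).as_matrix()
def ik(T,q0,L,reg=.02):
    def f(q):
        p,M=fk(q,L);return np.r_[(p-T[:3,3])/100,R.from_matrix(M.T@T[:3,:3]).as_rotvec(),reg*(q-q0)]
    r=least_squares(f,np.clip(q0,LO+.01,HI-.01),bounds=(LO,HI));p,M=fk(r.x,L)
    return r.x,np.linalg.norm(p-T[:3,3]),np.degrees(R.from_matrix(M.T@T[:3,:3]).magnitude())
E
cat > fitfk.py <<'E'
from fk import *
import glob
S=[pickle.load(open(n,"rb"))[0] for n in["cap0.pkl"]+sorted(glob.glob("w?.pkl"))]
r=least_squares(lambda L:np.r_[np.concatenate([fk(s["joints"],L)[0]-s["tcp_pos"] for s in S]),1e-3*(L-[300,400,400,300,0,0,0])],[300,400,400,300,0,0,0]);L=r.x;print(L.round(1),np.abs(r.fun[:-7]).max().round(2))
np.save("L.npy",L)
E
python3 fitfk.py
sed -i 's/^# carton corners.*/w3=wristcam(*pickle.load(open("w3.pkl","rb")))/; s/^add(b.*/add(w3,[((30,25,120),(361,186)),((30,-25,120),(408,184)),((-30,25,120),(368,214)),((-30,-25,120),(419,211)),((-30,25,0),(362,303)),((-30,-25,0),(411,305))])/; s/^X,e=tri.*/X,e=tri([(a,(466.2,249)),(w3,(258,182)),(w2,(224,74))]);print("cap",X.round(1),e.round(2))/; s/(b,(318.5,221.5)),/(w3,(567,263)),/' fit1.py
python3 fit1.py
```

```text
[316.6 655.3 529.1 528.6 -50.6  91.5   5.2] 22.2
carton origin,yaw [5.20766e+02 2.04560e+02 4.04610e+01 1.85000e-01]
[[-0.3, 0.3], [-0.7, -0.4], [2.9, -0.3], [0.8, -1.0], [0.5, 0.9], [0.9, -0.2], [-1.5, -2.4], [0.7, -1.2], [-3.0, 0.7], [-2.5, 0.6], [-1.4, -0.9], [-2.8, 0.6], [-0.3, -2.2], [1.8, 0.2], [-1.4, 3.8], [-5.2, 1.2]]
mid [562.5 212.3  82.9]
cap [593.7 351.2 140. ] 1.18
lip@z=36 [491.3 403.9  36. ]
lip@z=36 [537.  138.5  36. ]
mat [[603.4, -39.2, 5.0], [598.0, -41.6, 5.0], [603.0, -43.0, 5.0], [602.9, -41.3, 5.0]]
caddy [ 4.72018e+02 -3.49488e+02 -2.39000e-01  7.95550e+01]
[-1.5, 0.7, 0.0, -0.6, -0.2, 0.1, -1.1, 1.1, -0.6, -0.3, -0.3, 0.8, -0.5, 0.2, -1.8, 0.5, 2.7, 3.3, 0.1, -2.1, -3.3, 0.7]
```

Run:
```python
from h import *
from rig import manip
T=cur(manip.observe()); print(T[:3,3])
T=rows(T,Tm([562,346,215],down(.17)),6)
T=rows(T,Tm([562,346,91],down(.17)),6)
```

```text
[503.42698489 280.02502745 300.03830531]
6 x [[0.081, -0.122, 0.233], [0.0, -0.0158, 0.0001]] step mm 20.7 deg 5.7
6 x [[0.0, 0.0, 0.276], [0.0, 0.0, -0.0]] step mm 20.7 deg 0.0
```

drive_tool --plan '[[[0.08,-0.12,0.23],[0,-0.0158,0]],[[0.08,-0.12,0.23],[0,-0.0158,0]],[[0.08,-0.12,0.23],[0,-0.0158,0]],[[0.08,-0.12,0.23],[0,-0.0158,0]],[[0.08,-0.12,0.23],[0,-0.0158,0]],[[0.08,-0.12,0.23],[0,-0.0158,0]],[[0,0,0],[0,0,0]]]'

```text
time_s: 4.42
tcp_pos: [565.5, 343.7, 215.4]
eef_rot: [0.996, 0.084, -0.002, -0.001]
force: [0.3, 0.7, 0.2]
width: 1.002
finger_force: 0.0
```

```bash
python3 snap.py w4
python3 - <<'E'
from h import *
s,c=pickle.load(open("w4.pkl","rb")); w=wristcam(s,c); T=cur(s)
print("cap px pred",P(w,[593.7,351.2,140]).round(0),"heading",np.degrees(np.arctan2(T[1,0],T[0,0])).round(2))
rows(T,Tm([562,346,91],down(.17)),6)
cv2.imwrite("pics/w4c.png",c["image"][0:400,100:540,::-1])
E
```

```text
{'time_s': 4.425, 'joints': [0.03, 0.485, -0.857, 1.415, 0.362, 1.407, -2.231], 'dq': [0.013, -0.102, -0.038, 0.048, -0.015, -0.019, -0.002], 'tcp_pos': [565.514, 343.656, 215.362], 'eef_rot': [0.996, 0.084, -0.002, -0.001], 'width': 1.002}
cap px pred [[310. 172.]] heading 9.6
6 x [[-0.006, -0.006, 0.276], [-0.0, 0.0001, -0.0001]] step mm 20.7 deg 0.0
```

View pics/w4c.png

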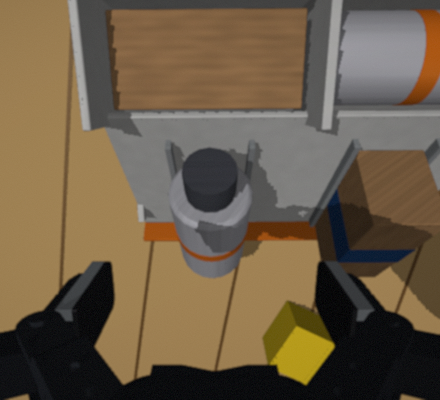

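The cap sits at (310,172), exactly as predicted, and is centred between the fingers. Descending and gripping.

drive_tool --plan '[[[-0.006,-0.006,0.28],[0,0,0]],[[-0.006,-0.006,0.28],[0,0,0]],[[-0.006,-0.006,0.28],[0,0,0]],[[-0.006,-0.006,0.28],[0,0,0]],[[-0.006,-0.006,0.28],[0,0,0]],[[-0.006,-0.006,0.27],[0,0,0]],[[0,0,0],[0,0,0]]]'

```text
time_s: 5.35
tcp_pos: [558.2, 346.8, 89.6]
eef_rot: [0.996, 0.086, -0.001, 0.001]
force: [0.3, -1.2, 0.9]
width: 1.001
finger_force: 0.0
```

drive_tool --plan '[[[0,0,0],[0,0,0]],[[0,0,0],[0,0,0]],[[0,0,0],[0,0,0]],[[0,0,0],[0,0,0]],[[0,0,0],[0,0,0]],[[0,0,0],[0,0,0]]]' --grip 1

```text
time_s: 6.1
tcp_pos: [560.1, 347.7, 93.7]
eef_rot: [0.996, 0.086, 0.002, -0.0]
force: [-0.7, -1.9, 5.5]
width: 0.686
finger_force: 64.3
```

drive_tool --plan '[[[0,0,-0.15],[0,0,0]],[[0,0,-0.3],[0,0,0]],[[0,0,-0.4],[0,0,0]],[[0,0,-0.4],[0,0,0]],[[0,0,-0.4],[0,0,0]],[[0,0,-0.3],[0,0,0]],[[0,0,-0.2],[0,0,0]],[[0,0,0],[0,0,0]]]'

```text
time_s: 7.1
tcp_pos: [559.5, 348.3, 254.9]
eef_rot: [0.996, 0.086, 0.002, -0.001]
force: [0.1, -0.3, -3.7]
width: 0.681
finger_force: 65.0
```

```bash
python3 snap.py w5
python3 - <<'E'
from h import *
from rig import optics
a=[]
for n in("scene","side"):
    c=optics.camera(n); pickle.dump(c,open(f"lift_{n}.pkl","wb")); a.append(c["image"][:,:,::-1])
w=cv2.imread("pics/w5.png")[0:400,160:480]
cv2.imwrite("pics/lift.png",np.hstack([cv2.resize(a[0][100:320,330:560],(313,300),interpolation=3) ,cv2.resize(w,(240,300))]))
T=cur(pickle.load(open("w5.pkl","rb"))[0])
rows(T,Tm([560,-45,260],down(1.2)),10)
E
```

```text
{'time_s': 7.1, 'joints': [0.026, 0.456, -0.87, 1.371, 0.346, 1.467, -2.226], 'dq': [-0.0, 0.022, 0.015, 0.039, 0.004, -0.012, -0.002], 'tcp_pos': [559.453, 348.266, 254.922], 'eef_rot': [0.996, 0.086, 0.002, -0.001], 'width': 0.681}
10 x [[-0.324, 0.442, -0.008], [0.0, -0.0001, -0.0164]] step mm 41.1 deg 5.9
```

View pics/lift.png

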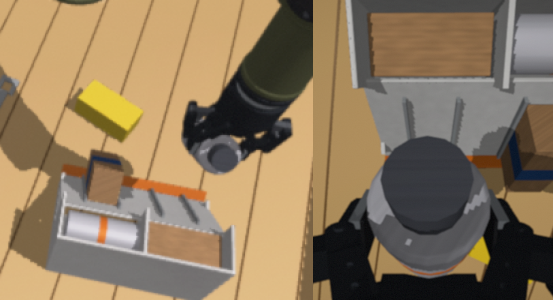

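The picture shows the tin held, cap towards the camera, clear of the tray; its lane in the tray is empty. Carrying it towards the mat with a yaw.

drive_tool --plan '[[[-0.32,0.44,-0.01],[0,0,-0.0164]],[[-0.32,0.44,-0.01],[0,0,-0.0164]],[[-0.32,0.44,-0.01],[0,0,-0.0164]],[[-0.32,0.44,-0.01],[0,0,-0.0164]],[[-0.32,0.44,-0.01],[0,0,-0.0164]],[[-0.32,0.44,-0.01],[0,0,-0.0164]],[[-0.32,0.44,-0.01],[0,0,-0.0164]],[[-0.32,0.44,-0.01],[0,0,-0.0164]],[[-0.32,0.44,-0.01],[0,0,-0.0164]],[[-0.32,0.44,-0.01],[0,0,-0.0164]]]'

```text
time_s: 8.5
tcp_pos: [561.5, -44.2, 259.9]
eef_rot: [0.824, 0.567, -0.0, -0.0]
force: [1.0, 0.5, -2.7]
width: 0.684
finger_force: 65.6
```

```bash
python3 snap.py w6; python3 fitfk.py
python3 - <<'E'
from h import *
T=cur(pickle.load(open("w6.pkl","rb"))[0]); print("heading",np.arctan2(T[1,0],T[0,0]))
M=down(1.2,np.pi/4)
# tin frame: crossing point 15 behind TCP, 95 along tin. hover with tin base 60 above mat
X=np.array([602,-41,5+60+95.]); rows(T,Tm(X+15*M[:,2],M),10)
E
```

```text
{'time_s': 8.5, 'joints': [0.8, 0.211, -0.879, 1.604, 0.165, 1.404, -0.46], 'dq': [0.167, 0.443, 0.106, -0.392, 0.322, 0.087, 1.094], 'tcp_pos': [561.498, -44.191, 259.903], 'eef_rot': [0.824, 0.567, -0.0, -0.0], 'width': 0.684}
[311.1 542.  517.7 434.3 -12.3  62.1  12.4] 20.63
heading 1.2055849630146818
10 x [[-0.016, 0.049, 0.155], [-0.0, 0.0125, 0.0001]] step mm 12.3 deg 4.5
```

drive_tool --plan '[[[-0.02,0.05,0.155],[0,0.0125,0]],[[-0.02,0.05,0.155],[0,0.0125,0]],[[-0.02,0.05,0.155],[0,0.0125,0]],[[-0.02,0.05,0.155],[0,0.0125,0]],[[-0.02,0.05,0.155],[0,0.0125,0]],[[-0.02,0.05,0.155],[0,0.0125,0]],[[-0.01,0.05,0.155],[0,0.0125,0]],[[-0.01,0.05,0.155],[0,0.0125,0]],[[-0.01,0.05,0.155],[0,0.0125,0]],[[-0.01,0.05,0.155],[0,0.0125,0]]]'

```text
time_s: 9.8
tcp_pos: [606.5, -30.5, 149.7]
eef_rot: [0.762, 0.522, 0.316, -0.217]
force: [-0.3, 0.5, -3.0]
width: 0.681
finger_force: 65.7
```

```bash
python3 snap.py w7; python3 fitfk.py
python3 - <<'E'
from h import *
from rig import optics
T=cur(pickle.load(open("w7.pkl","rb"))[0]); print("z axis",T[:3,2],"tilt",np.degrees(np.arccos(-T[2,2])))
a=[];X=T[:3,3]-15*T[:3,2]; u=T[:3,0]*.7071-T[:3,2]*.7071; print("tin axis if 45:",u)
for n in("scene","side"):
    c=optics.camera(n); pickle.dump(c,open(f"up_{n}.pkl","wb")); im=c["image"][:,:,::-1].copy(); p=P(c,X)[0].astype(int)
    print(n,"pred cap",P(c,X+45*u).round(1),"base",P(c,X-95*u).round(1)); x0,y0=p[0]-65,p[1]-80
    a.append(cv2.resize(im[max(y0,0):y0+150,x0:x0+130],(390,450),interpolation=3)); print("crop origin",x0,max(y0,0),"scale 3")
cv2.imwrite("pics/up.png",np.hstack(a))
E
```

```text
{'time_s': 9.8, 'joints': [1.19, 0.513, -0.929, 1.801, -0.449, 1.031, 0.202], 'dq': [0.169, 0.501, -0.087, 0.062, -0.319, -0.182, 0.463], 'tcp_pos': [606.51, -30.517, 149.661], 'eef_rot': [0.762, 0.522, 0.316, -0.217], 'width': 0.681}
[219.1 518.  514.8 392.6 -46.7  -3.6 -22.7] 22.91
z axis [ 0.25523926  0.66050944 -0.70610211] tilt 45.08134915546939
tin axis if 45: [-4.75283483e-04 -1.33845426e-03  9.99989401e-01]
scene pred cap [[301.7 180.9]] base [[302.5 210.8]]
crop origin 236 111 scale 3
side pred cap [[315. 173.]] base [[316.1 207.2]]
crop origin 250 104 scale 3
```

View pics/up.png

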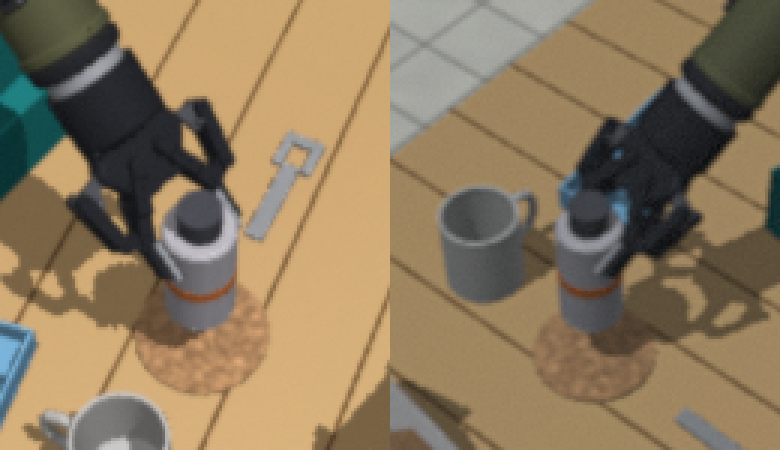

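The scene and side views show the tin upright over the middle of the mat: cap at (303,180) and (316,172) against predicted (302,181) and (315,173). Lowering in steps.

drive_tool --plan '[[[-0.08,0,0.08],[0,0,0]],[[-0.1,0,0.1],[0,0,0]],[[-0.1,0,0.1],[0,0,0]],[[-0.1,0,0.1],[0,0,0]],[[-0.05,0,0.05],[0,0,0]],[[-0.03,0,0.03],[0,0,0]],[[0,0,0],[0,0,0]],[[0,0,0],[0,0,0]]]'

```text
time_s: 10.95
tcp_pos: [607.4, -30.2, 102.7]
eef_rot: [0.762, 0.523, 0.316, -0.216]
force: [-0.4, 0.6, -2.8]
width: 0.685
finger_force: 65.7
```

Run:
```python
from h import *
from rig import manip
s=manip.observe();T=cur(s);X=T[:3,3]-15*T[:3,2];u=T[:3,0]*.7071-T[:3,2]*.7071
print(s["tcp_pos"],"axis",u.round(4),"base",(X-95*u).round(1),s["force"],np.round(s["joints"],2))
rows(T,Tm(np.array([602,-41.5,5+95])+15*down(1.2,np.pi/4)[:,2],down(1.2,np.pi/4)),4)
```

```text
[607.38750831 -30.19935387 102.65371371] axis [-1.8e-03  1.0e-04  1.0e+00] base [603.7 -40.1  18.3] [-0.43528103  0.57893194 -2.83377961] [ 1.16  0.58 -0.9   1.83 -0.42  0.96  0.24]
4 x [[-0.036, -0.003, 0.027], [-0.0, -0.0, 0.0001]] step mm 3.4 deg 0.0
```

drive_tool --plan '[[[-0.035,-0.003,0.025],[0,0,0]],[[-0.03,-0.003,0.025],[0,0,0]],[[-0.025,-0.003,0.02],[0,0,0]],[[-0.01,0,0.01],[0,0,0]],[[0,0,0],[0,0,0]],[[0,0,0],[0,0,0]]]'

```text
time_s: 11.7
tcp_pos: [606.2, -30.9, 92.9]
eef_rot: [0.762, 0.523, 0.316, -0.216]
force: [-0.2, 0.3, -3.7]
width: 0.685
finger_force: 65.7
```

drive_tool --plan '[[[-0.014,0,0.014],[0,0,0]],[[-0.014,0,0.014],[0,0,0]],[[0,0,0],[0,0,0]],[[0,0,0],[0,0,0]]]'

```text
time_s: 12.2
tcp_pos: [606.1, -30.9, 89.8]
eef_rot: [0.762, 0.523, 0.316, -0.216]
force: [-0.7, 0.4, -3.5]
width: 0.684
finger_force: 65.7
```

drive_tool --plan '[[[-0.014,0,0.014],[0,0,0]],[[-0.014,0,0.014],[0,0,0]],[[0,0,0],[0,0,0]],[[0,0,0],[0,0,0]]]'

```text
time_s: 12.7
tcp_pos: [606.2, -30.9, 86.8]
eef_rot: [0.762, 0.523, 0.316, -0.216]
force: [-0.3, 0.2, -3.4]
width: 0.684
finger_force: 65.7
```

drive_tool --plan '[[[-0.014,0,0.014],[0,0,0]],[[-0.014,0,0.014],[0,0,0]],[[0,0,0],[0,0,0]],[[0,0,0],[0,0,0]]]'

```text
time_s: 13.2
tcp_pos: [606.4, -30.7, 84.6]
eef_rot: [0.761, 0.523, 0.316, -0.216]
force: [-2.2, -0.9, 4.4]
width: 0.685
finger_force: 66.0
```

Contact: the force rose by about 8 N. Releasing, then backing off along the tool axis.

drive_tool --plan '[[[0,0,0],[0,0,0]],[[0,0,0],[0,0,0]],[[0,0,0],[0,0,0]],[[0,0,0],[0,0,0]]]' --grip 0

```text
time_s: 13.7
tcp_pos: [606.2, -30.9, 83.8]
eef_rot: [0.762, 0.523, 0.316, -0.216]
force: [-0.4, 0.6, 0.1]
width: 0.999
finger_force: 0.0
```

drive_tool --plan '[[[0,0,-0.1],[0,0,0]],[[0,0,-0.3],[0,0,0]],[[0,0,-0.4],[0,0,0]],[[0,0,-0.4],[0,0,0]],[[0,0,-0.4],[0,0,0]],[[0,0,-0.3],[0,0,0]],[[0,0,-0.1],[0,0,0]],[[0,0,0],[0,0,0]]]'

```text
time_s: 14.7
tcp_pos: [567.9, -130.1, 189.9]
eef_rot: [0.762, 0.523, 0.316, -0.216]
force: [-1.0, 0.4, -0.2]
width: 1.002
finger_force: 0.0
```

```bash
python3 snap.py w8
python3 - <<'E'
from h import *
from rig import optics
s,c=pickle.load(open("w8.pkl","rb"));T=cur(s); W=wristcam(s,c)
a=[cv2.resize(cv2.imread("pics/w8.png")[0:400,120:520],(450,450))]
for n in("scene","side"):
    c=optics.camera(n); pickle.dump(c,open(f"st_{n}.pkl","wb")); p=P(c,[602,-41.5,100])[0].astype(int)
    print(n,"cap pred",P(c,[602,-41.5,145]).round(1)); x0,y0=p[0]-29,p[1]-37; print(x0,y0)
    a.append(cv2.resize(c["image"][y0:y0+75,x0:x0+58,::-1],(174,225),interpolation=3))
print("wrist cap pred",P(W,[602,-41.5,145]).round(1))
cv2.imwrite("pics/stand.png",np.hstack([a[0],np.vstack(a[1:])]))
rows(T,Tm([602,-41.5,230],down(1.2)),8)
E
```

```text
{'time_s': 14.7, 'joints': [1.333, 0.488, -0.902, 1.719, -0.43, 1.23, 0.277], 'dq': [-0.015, 0.009, -0.008, 0.02, 0.002, -0.004, 0.0], 'tcp_pos': [567.854, -130.066, 189.89], 'eef_rot': [0.762, 0.523, 0.316, -0.216], 'width': 1.002}
scene cap pred [[301.7 194.2]]
272 166
side cap pred [[315.9 188.4]]
287 162
wrist cap pred [[312.9 156.5]]
8 x [[0.176, -0.0, 0.007], [0.0, -0.0156, 0.0001]] step mm 13.2 deg 5.6
```

View pics/stand.png

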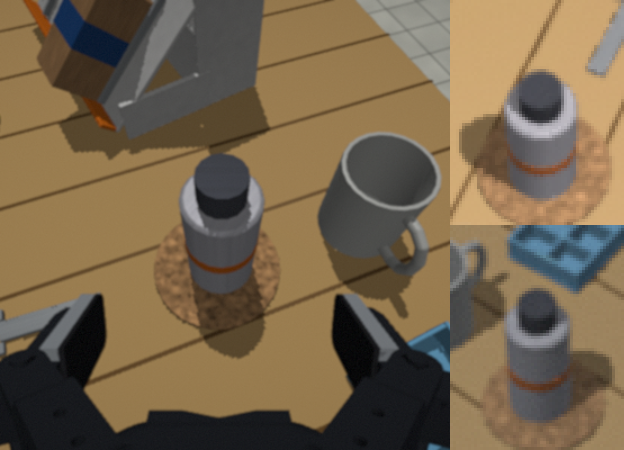

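The tin stands upright, centred on the mat: cap at wrist (316,156), scene (302,194), side (317,187), all within about 2 mm of predicted. All ten views are used, so I'll rely on numbers from here. Regrasping from above.

drive_tool --plan '[[[0.18,0,0.01],[0,-0.0156,0]],[[0.18,0,0.01],[0,-0.0156,0]],[[0.18,0,0.01],[0,-0.0156,0]],[[0.18,0,0.01],[0,-0.0156,0]],[[0.18,0,0.01],[0,-0.0156,0]],[[0.17,0,0.01],[0,-0.0156,0]],[[0.17,0,0],[0,-0.0156,0]],[[0.17,0,0],[0,-0.0156,0]],[[0,0,0],[0,0,0]]]'

```text
time_s: 15.98
tcp_pos: [602.3, -35.0, 230.6]
eef_rot: [0.822, 0.57, 0.002, -0.001]
force: [-0.1, -1.3, -0.2]
width: 1.004
finger_force: 0.0
```

```bash
python3 snap.py w9
python3 - <<'E'
from h import *
s,c=pickle.load(open("w9.pkl","rb"));T=cur(s); W=wristcam(s,c)
# cap dark-disc centroid near prediction (top face)
p=P(W,[602.5,-41.5,145])[0]; g=cv2.cvtColor(c["image"],cv2.COLOR_RGB2GRAY); r=40
x0,y0=(p-r).astype(int); sub=g[max(y0,0):y0+2*r,x0:x0+2*r]; print("pred",p,"gray row",sub[r,::6],"col",sub[::6,r])
m=(sub<75).astype(np.uint8); n,l,st,ce=cv2.connectedComponentsWithStats(m); k=l[r,r]; print(st[k],ce[k]+[x0,max(y0,0)])
rows(T,Tm([602.5,-41.5,87],down(1.2)),7)
E
```

```text
{'time_s': 15.975, 'joints': [0.701, 0.325, -0.843, 1.552, 0.242, 1.373, -0.522], 'dq': [0.068, -0.008, 0.046, 0.014, -0.009, -0.008, 0.036], 'tcp_pos': [602.254, -35.004, 230.551], 'eef_rot': [0.822, 0.57, 0.002, -0.001], 'width': 1.004}
pred [316.93750453 217.90816222] gray row [123 114 136 126  56  54  56  55  55  57  55  56 139 112] col [140 143  32  51  53  56  53  54  54  54  56  87 123 124]
[  20    9   52   60 2306] [320.65568083 215.27016479]
7 x [[-0.012, 0.005, 0.273], [-0.0, -0.0001, 0.0003]] step mm 20.5 deg 0.1
```

drive_tool --plan '[[[-0.014,0.01,0.27],[0,0,0]],[[-0.014,0.01,0.27],[0,0,0]],[[-0.014,0.01,0.27],[0,0,0]],[[-0.014,0.01,0.27],[0,0,0]],[[-0.014,0.01,0.27],[0,0,0]],[[-0.014,0.01,0.27],[0,0,0]],[[-0.014,0.01,0.27],[0,0,0]],[[0,0,0],[0,0,0]],[[0,0,0],[0,0,0]]]'

```text
time_s: 17.15
tcp_pos: [605.1, -49.3, 89.5]
eef_rot: [0.825, 0.566, 0.001, 0.0]
force: [0.2, 0.2, 0.6]
width: 1.003
finger_force: 0.0
```

```bash
cat > go.py <<'E'
# usage: go.py x y z yaw tiltdeg n : identical rows from the measured pose
import sys; from h import *; from rig import manip
x,y,z,yaw,t,n=map(float,sys.argv[1:7]); s=manip.observe(); print(np.round(s["tcp_pos"],1),np.round(s["force"],1),np.round(s["joints"],2)); rows(cur(s),Tm([x,y,z],down(yaw,np.radians(t))),int(n))
E
python3 go.py 604.5 -42.4 87 1.2 0 1
```

```text
[605.1 -49.3  89.5] [0.2 0.2 0.6] [ 0.67  0.45 -0.79  1.7   0.35  1.13 -0.58]
1 x [[0.083, -0.04, 0.033], [0.0003, -0.0004, 0.0005]] step mm 7.3 deg 0.2
```

drive_tool --plan '[[[0.08,-0.04,0.03],[0,0,0.0005]],[[0,0,0],[0,0,0]],[[0,0,0],[0,0,0]],[[0,0,0],[0,0,0]]]'

```text
time_s: 17.65
tcp_pos: [604.0, -43.1, 86.9]
eef_rot: [0.826, 0.564, 0.001, 0.0]
force: [0.3, 0.0, -0.3]
width: 0.996
finger_force: 0.0
```

drive_tool --plan '[[[0,0,0],[0,0,0]],[[0,0,0],[0,0,0]],[[0,0,0],[0,0,0]],[[0,0,0],[0,0,0]],[[0,0,0],[0,0,0]],[[0,0,0],[0,0,0]]]' --grip 1

```text
time_s: 18.4
tcp_pos: [604.2, -42.8, 87.3]
eef_rot: [0.825, 0.564, 0.001, 0.0]
force: [-1.1, 0.0, 5.6]
width: 0.685
finger_force: 65.3
```

```bash
cat > caddy.py <<'E'
from h import *
from scipy.optimize import minimize
s,d=pickle.load(open("cap0.pkl","rb")); w1=wristcam(*pickle.load(open("w1.pkl","rb")))
B=np.array([[x,y,z] for x in(-80,80) for y in(-92,92) for z in(0,85)],float)
V=[]
for c,box in((d["scene"],(165,90,280,195)),(d["side"],(365,125,470,220)),(w1,(270,110,540,310))):
    hsv=cv2.cvtColor(c["image"],cv2.COLOR_RGB2HSV); m=cv2.inRange(hsv,(78,100,20),(98,255,255)); k=np.zeros_like(m);x,y,X,Y=box;k[y:Y,x:X]=m[y:Y,x:X]
    n,l,st,_=cv2.connectedComponentsWithStats(k); k=(l==1+np.argmax(st[1:,4])).astype(np.uint8)
    h=cv2.convexHull(cv2.findContours(k,0,2)[0][0]); k=cv2.fillConvexPoly(np.zeros_like(k),h,1); V.append((c,k))
def pm(c,v):
    W=R.from_euler('z',v[2]).apply(B)+[v[0],v[1],0]; h=cv2.convexHull((P(c,W)*256).astype(np.int32).astype(np.float32)).astype(np.int32)
    S=4; big=np.zeros((400*S,640*S),np.uint8); cv2.fillConvexPoly(big,((h+128)*S),255,shift=8); return cv2.resize(big,(640,400),interpolation=cv2.INTER_AREA)/255.
for use in([0,1],[2],[0,1,2]):
    def f(u):
        v=[u[0],u[1],u[2]/100]; return sum(np.abs(pm(V[i][0],v)-V[i][1]).sum()/V[i][1].sum() for i in use)
    r=minimize(f,[472,-349.5,-23.9],method="Nelder-Mead",options=dict(initial_simplex=[[472,-349,-24],[480,-349,-24],[472,-341,-24],[472,-349,-16]],maxiter=120)); v=r.x/[1,1,100]
    o=R.from_euler('z',v[2]); print(use,v.round(3),round(r.fun,4),"tinbay",(o.apply([-37,49,4])+[v[0],v[1],0]).round(1),"long",(o.apply([0,-41,4])+[v[0],v[1],0]).round(1))
E
python3 caddy.py; python3 go.py 604.5 -42.4 225 1.2 0 6
```

```text
[0, 1] [ 4.71805e+02 -3.50369e+02 -2.49000e-01] 0.0949 tinbay [ 448.  -293.8    4. ] long [ 461.7 -390.1    4. ]
[2] [ 4.71417e+02 -3.50339e+02 -2.39000e-01] 0.0271 tinbay [ 447. -294.    4.] long [ 461.7 -390.2    4. ]
[0, 1, 2] [ 4.71512e+02 -3.50482e+02 -2.31000e-01] 0.1232 tinbay [ 446.7 -294.3    4. ] long [ 462.1 -390.4    4. ]
[604.2 -42.8  87.3] [-1.1  0.   5.6] [ 0.66  0.45 -0.79  1.71  0.35  1.13 -0.6 ]
6 x [[0.001, 0.001, -0.306], [0.0, -0.0001, -0.0]] step mm 22.9 deg 0.0
```

drive_tool --plan '[[[0,0,-0.1],[0,0,0]],[[0,0,-0.25],[0,0,0]],[[0,0,-0.4],[0,0,0]],[[0,0,-0.4],[0,0,0]],[[0,0,-0.4],[0,0,0]],[[0,0,-0.25],[0,0,0]],[[0,0,0],[0,0,0]]]'

```text
time_s: 19.27
tcp_pos: [604.5, -43.0, 223.4]
eef_rot: [0.825, 0.564, 0.002, 0.001]
force: [-0.2, 0.8, -4.1]
width: 0.679
finger_force: 65.3
```

Independent silhouette fits agree to 1 mm: tin bay (447,-294), long bay (462,-390), yaw -0.24. Moving over the tin bay.

```bash
python3 go.py 447 -294 220 1.2 0 8
```

```text
[604.5 -43.  223.4] [-0.2  0.8 -4.1] [ 0.71  0.33 -0.84  1.56  0.25  1.36 -0.53]
8 x [[-0.485, -0.093, 0.005], [0.0001, -0.0, -0.0]] step mm 37.0 deg 0.0
```

drive_tool --plan '[[[-0.485,-0.093,0],[0,0,0]],[[-0.485,-0.093,0],[0,0,0]],[[-0.485,-0.093,0],[0,0,0]],[[-0.485,-0.093,0],[0,0,0]],[[-0.485,-0.093,0],[0,0,0]],[[-0.485,-0.093,0],[0,0,0]],[[-0.485,-0.093,0],[0,0,0]],[[-0.485,-0.093,0],[0,0,0]],[[0,0,0],[0,0,0]],[[0,0,0],[0,0,0]]]'

```text
time_s: 20.52
tcp_pos: [446.0, -293.0, 220.1]
eef_rot: [0.825, 0.565, 0.001, -0.001]
force: [0.6, 0.7, -3.8]
width: 0.685
finger_force: 65.4
```

```bash
python3 go.py 447 -294 180 1.2 0 3
python3 - <<'E'
from h import *
from rig import manip,optics
s=manip.observe();T=cur(s)
print("tool z",T[:3,2].round(4))
# check held tin cap in scene/side: dark centroid near predicted
for n in("scene","side"):
    c=optics.camera(n); p=P(c,T[:3,3]-58*T[:3,2]*1)[0]; print(n,"pred cap",p.round(1))
E
```

```text
[ 446.  -293.   220.1] [ 0.6  0.7 -3.8] [ 1.18  0.13 -0.7   1.73  0.08  1.31  0.1 ]
3 x [[-0.003, 0.006, 0.178], [-0.0, -0.0002, -0.0]] step mm 13.4 deg 0.1
tool z [ 8.0e-04  3.2e-03 -1.0e+00]
scene pred cap [229.8  79.3]
side pred cap [425.  126.4]
```

drive_tool --plan '[[[-0.005,0.01,0.15],[0,0,0]],[[-0.005,0.01,0.25],[0,0,0]],[[0,0,0.25],[0,0,0]],[[0,0,0.25],[0,0,0]],[[0,0,0.25],[0,0,0]],[[0,0,0.2],[0,0,0]],[[0,0,0.15],[0,0,0]],[[0,0,0.1],[0,0,0]],[[0,0,0],[0,0,0]],[[0,0,0],[0,0,0]]]'

```text
time_s: 21.88
tcp_pos: [447.9, -295.3, 101.7]
eef_rot: [0.826, 0.564, 0.001, 0.0]
force: [0.4, -0.4, -3.6]
width: 0.683
finger_force: 65.4
```

drive_tool --plan '[[[0,-0.01,0.05],[0,0,0]],[[0,-0.01,0.05],[0,0,0]],[[0,0,0.04],[0,0,0]],[[0,0,0.02],[0,0,0]],[[0,0,0.02],[0,0,0]],[[0,0,0],[0,0,0]]]'

```text
time_s: 22.62
tcp_pos: [446.0, -294.5, 87.6]
eef_rot: [0.825, 0.564, 0.001, -0.0]
force: [0.0, 0.6, -2.3]
width: 0.679
finger_force: 65.4
```

drive_tool --plan '[[[0,0,0.015],[0,0,0]],[[0,0,0.01],[0,0,0]],[[0,0,0],[0,0,0]],[[0,0,0],[0,0,0]]]'

```text
time_s: 23.12
tcp_pos: [446.2, -294.6, 86.3]
eef_rot: [0.826, 0.564, 0.001, 0.0]
force: [-1.5, 0.7, 4.0]
width: 0.684
finger_force: 65.9
```

Contact with the floor at the expected height. Releasing and rising.

drive_tool --plan '[[[0,0,0],[0,0,0]],[[0,0,0],[0,0,0]],[[0,0,0],[0,0,0]],[[0,0,0],[0,0,0]]]' --grip 0

```text
time_s: 23.62
tcp_pos: [446.1, -294.5, 85.7]
eef_rot: [0.825, 0.564, 0.001, -0.0]
force: [0.5, 0.6, -0.1]
width: 1.0
finger_force: 0.0
```

drive_tool --plan '[[[0,0,-0.1],[0,0,0]],[[0,0,-0.3],[0,0,0]],[[0,0,-0.5],[0,0,0]],[[0,0,-0.6],[0,0,0]],[[0,0,-0.6],[0,0,0]],[[0,0,-0.4],[0,0,0]],[[0,0,0],[0,0,0]]]'

```text
time_s: 24.5
tcp_pos: [447.2, -295.3, 276.5]
eef_rot: [0.825, 0.564, 0.002, 0.003]
force: [1.1, -0.2, 0.1]
width: 1.002
finger_force: 0.0
```

```bash
python3 go.py 540 -100 290 0.17 0 10
python3 - <<'E'
from h import *
from rig import manip
T=Tm([540,-100,290],down(.17)); M=down(.17,np.radians(35))
T=rows(T,Tm([540,190,290],down(.17)),8);
E
```

```text
[ 447.2 -295.3  276.5] [ 1.1 -0.2  0.1] [ 1.19  0.1  -0.7   1.65  0.06  1.41  0.12]
10 x [[0.279, -0.115, -0.018], [0.0001, -0.0001, 0.0164]] step mm 22.6 deg 5.9
8 x [[0.082, -0.476, 0.0], [0.0, 0.0, -0.0]] step mm 36.2 deg 0.0
```

drive_tool --plan '[[[0.28,-0.115,-0.02],[0,0,0.0164]],[[0.28,-0.115,-0.02],[0,0,0.0164]],[[0.28,-0.115,-0.02],[0,0,0.0164]],[[0.28,-0.115,-0.02],[0,0,0.0164]],[[0.28,-0.115,-0.02],[0,0,0.0164]],[[0.28,-0.115,-0.02],[0,0,0.0164]],[[0.28,-0.115,-0.02],[0,0,0.0164]],[[0.28,-0.115,-0.02],[0,0,0.0164]],[[0.28,-0.115,-0.02],[0,0,0.0164]],[[0.28,-0.115,-0.02],[0,0,0.0164]]]'

```text
time_s: 25.75
tcp_pos: [539.2, -98.1, 287.8]
eef_rot: [0.997, 0.083, 0.0, -0.001]
force: [0.0, 0.1, -0.2]
width: 1.0
finger_force: 0.0
```

```bash
python3 go.py 507 205 200 0.17 30 10
```

```text
[539.2 -98.1 287.8] [ 0.   0.1 -0.2] [ 0.91  0.15 -0.86  1.59  0.12  1.45 -1.36]
10 x [[-0.003, -0.405, 0.121], [-0.0, 0.0083, -0.0001]] step mm 31.7 deg 3.0
```

drive_tool --plan '[[[0,-0.405,0.12],[0,0.0083,0]],[[0,-0.405,0.12],[0,0.0083,0]],[[0,-0.405,0.12],[0,0.0083,0]],[[0,-0.405,0.12],[0,0.0083,0]],[[0,-0.405,0.12],[0,0.0083,0]],[[0,-0.405,0.12],[0,0.0083,0]],[[0,-0.405,0.12],[0,0.0083,0]],[[0,-0.405,0.12],[0,0.0083,0]],[[0,-0.405,0.12],[0,0.0083,0]],[[0,-0.405,0.12],[0,0.0083,0]]]'

```text
time_s: 27.0
tcp_pos: [507.7, 205.2, 201.2]
eef_rot: [0.962, 0.082, 0.258, -0.022]
force: [0.1, -0.7, -0.7]
width: 1.002
finger_force: 0.0
```

drive_tool --plan '[[[0,0,0],[0,0,0]],[[0,0,0],[0,0,0]]]'

```text
time_s: 27.25
tcp_pos: [508.6, 203.6, 202.1]
eef_rot: [0.963, 0.081, 0.257, -0.022]
force: [0.6, -0.3, -1.7]
width: 0.999
finger_force: 0.0
```

```bash
python3 snap.py wA; python3 go.py 571.5 215.7 86 0.17 30 6
python3 - <<'E'
from h import *
s,c=pickle.load(open("wA.pkl","rb"));T=cur(s);W=wristcam(s,c)
print("tilt",np.degrees(np.arccos(-T[2,2])))
# blue band centroid vs model (band assumed around the carton, outer face)
hsv=cv2.cvtColor(c["image"],cv2.COLOR_RGB2HSV); m=cv2.inRange(hsv,(105,120,40),(125,255,255)); n,l,st,ce=cv2.connectedComponentsWithStats(m)
k=1+np.argmax(st[1:,4]); print(st[k],ce[k])
mid=np.array([562,214,87.]); u=np.array([.697,.12,.707]);o=np.array([-.697,-.12,.707]);y=np.array([-.169,.985,0])
for sy in(25,-25): print([P(W,mid+30*o+sy*y+t*u)[0].round(0).tolist() for t in(60,20,-20,-60)])
print("tip mid px",P(W,T[:3,3])[0].round(0))
E
```

```text
{'time_s': 27.25, 'joints': [0.422, -0.291, -0.83, 2.15, -0.125, 0.684, -1.768], 'dq': [0.017, 0.001, 0.013, -0.011, -0.0, -0.003, -0.003], 'tcp_pos': [508.556, 203.586, 202.074], 'eef_rot': [0.963, 0.081, 0.257, -0.022], 'width': 0.999}
[509.  203.2 202.5] [ 0.7 -0.7 -0.8] [ 0.42 -0.29 -0.83  2.15 -0.12  0.68 -1.77]
6 x [[-0.007, -0.004, 0.295], [0.0, 0.0, -0.0001]] step mm 22.1 deg 0.0
tilt 29.924026702141383
[ 279  211   68   32 2032] [312.75295276 226.49212598]
[[273.0, 154.0], [277.0, 206.0], [280.0, 249.0], [283.0, 286.0]]
[[349.0, 154.0], [347.0, 206.0], [344.0, 249.0], [342.0, 286.0]]
tip mid px [313. 267.]
```

The blue band spans columns 279–347 against predicted 278–346, so it is well centred. Descending and gripping the carton.

drive_tool --plan '[[[-0.007,-0.004,0.295],[0,0,0]],[[-0.007,-0.004,0.295],[0,0,0]],[[-0.007,-0.004,0.295],[0,0,0]],[[-0.007,-0.004,0.295],[0,0,0]],[[-0.007,-0.004,0.295],[0,0,0]],[[-0.007,-0.004,0.295],[0,0,0]],[[0,0,0],[0,0,0]],[[0,0,0],[0,0,0]]]'

```text
time_s: 28.3
tcp_pos: [571.5, 216.4, 86.6]
eef_rot: [0.963, 0.081, 0.258, -0.022]
force: [0.3, 0.0, 0.3]
width: 0.998
finger_force: 0.0
```

drive_tool --plan '[[[0,0,0],[0,0,0]],[[0,0,0],[0,0,0]],[[0,0,0],[0,0,0]],[[0,0,0],[0,0,0]],[[0,0,0],[0,0,0]],[[0,0,0],[0,0,0]],[[0,0,0],[0,0,0]]]' --grip 1

```text
time_s: 29.18
tcp_pos: [571.4, 216.5, 87.0]
eef_rot: [0.962, 0.082, 0.258, -0.021]
force: [-5.9, -3.4, 8.4]
width: 0.579
finger_force: 60.3
```

drive_tool --plan '[[[0.05,0,-0.087],[0,0,0]],[[0.1,0,-0.17],[0,0,0]],[[0.15,0,-0.26],[0,0,0]],[[0.2,0,-0.35],[0,0,0]],[[0.2,0,-0.35],[0,0,0]],[[0.2,0,-0.35],[0,0,0]],[[0.15,0,-0.26],[0,0,0]],[[0.1,0,-0.17],[0,0,0]],[[0,0,0],[0,0,0]]]'

```text
time_s: 30.3
tcp_pos: [571.2, 216.9, 259.4]
eef_rot: [0.962, 0.082, 0.258, -0.022]
force: [-0.6, -0.2, -2.5]
width: 0.579
finger_force: 62.6
```

```bash
python3 go.py 560 -60 260 0 0 10; python3 -c "
from h import *
T=rows(Tm([560,-60,260],down(0,0)),Tm([480,-392,200],down(-.24,np.radians(-15))),10)"
```

```text
[571.2 216.9 259.4] [-0.6 -0.2 -2.5] [ 0.7  -0.2  -1.07  1.95 -0.09  0.78 -1.76]
10 x [[-0.047, 0.367, -0.018], [-0.0007, -0.0083, 0.0026]] step mm 27.7 deg 3.2
10 x [[-0.049, 0.453, 0.084], [0.0005, -0.0041, 0.0038]] step mm 34.8 deg 2.0
```

drive_tool --plan '[[[-0.047,0.367,-0.018],[-0.0007,-0.0083,0.0026]],[[-0.047,0.367,-0.018],[-0.0007,-0.0083,0.0026]],[[-0.047,0.367,-0.018],[-0.0007,-0.0083,0.0026]],[[-0.047,0.367,-0.018],[-0.0007,-0.0083,0.0026]],[[-0.047,0.367,-0.018],[-0.0007,-0.0083,0.0026]],[[-0.047,0.367,-0.018],[-0.0007,-0.0083,0.0026]],[[-0.047,0.367,-0.018],[-0.0007,-0.0083,0.0026]],[[-0.047,0.367,-0.018],[-0.0007,-0.0083,0.0026]],[[-0.047,0.367,-0.018],[-0.0007,-0.0083,0.0026]],[[-0.047,0.367,-0.018],[-0.0007,-0.0083,0.0026]]]'

```text
time_s: 31.55
tcp_pos: [559.2, -61.4, 257.7]
eef_rot: [1.0, 0.001, -0.002, -0.001]
force: [0.3, 0.4, -1.6]
width: 0.58
finger_force: 62.5
```

```bash
python3 go.py 473.8 -393.1 210 -.24 -15 10
```

```text
[559.2 -61.4 257.7] [ 0.3  0.4 -1.6] [ 0.83  0.21 -0.87  1.61  0.16  1.4  -1.63]
10 x [[-0.058, 0.454, 0.068], [0.0005, -0.0041, 0.0038]] step mm 34.7 deg 2.0
```

drive_tool --plan '[[[-0.058,0.454,0.068],[0.0005,-0.0041,0.0038]],[[-0.058,0.454,0.068],[0.0005,-0.0041,0.0038]],[[-0.058,0.454,0.068],[0.0005,-0.0041,0.0038]],[[-0.058,0.454,0.068],[0.0005,-0.0041,0.0038]],[[-0.058,0.454,0.068],[0.0005,-0.0041,0.0038]],[[-0.058,0.454,0.068],[0.0005,-0.0041,0.0038]],[[-0.058,0.454,0.068],[0.0005,-0.0041,0.0038]],[[-0.058,0.454,0.068],[0.0005,-0.0041,0.0038]],[[-0.058,0.454,0.068],[0.0005,-0.0041,0.0038]],[[-0.058,0.454,0.068],[0.0005,-0.0041,0.0038]]]'

```text
time_s: 32.8
tcp_pos: [474.4, -394.8, 211.5]
eef_rot: [0.984, -0.119, -0.129, -0.016]
force: [0.9, -0.1, -1.8]
width: 0.575
finger_force: 62.5
```

drive_tool --plan '[[[0,0,0],[0,0,0]],[[0,0,0],[0,0,0]],[[0,0,0],[0,0,0]]]'

```text
time_s: 33.17
tcp_pos: [475.9, -391.6, 212.2]
eef_rot: [0.985, -0.117, -0.128, -0.016]
force: [0.4, 0.5, -1.8]
width: 0.58
finger_force: 62.6
```

```bash
python3 go.py 473.8 -393.1 90 -.24 -15 8
python3 - <<'E'
from h import *
from rig import manip,optics
s=manip.observe();T=cur(s); x,y,z=T[:3,:3].T
mid=T[:3,3]-8*x-5*z; u=np.cos(np.radians(15))*x-np.sin(np.radians(15))*z; o=-(np.cos(np.radians(15))*z+np.sin(np.radians(15))*x)
print("mid",mid.round(1),"u",u.round(3),"o",o.round(3))
for n in("scene","side"):
    c=optics.camera(n);hsv=cv2.cvtColor(c["image"],cv2.COLOR_RGB2HSV); m=cv2.inRange(hsv,(105,120,30),(125,255,255)); k,l,st,ce=cv2.connectedComponentsWithStats(m)
    print(n,[(st[i].tolist(),ce[i].round(0)) for i in range(1,k) if st[i,4]>15],"mid px",P(c,mid).round(0), "ends top",P(c,mid+30*o+60*u).round(0),P(c,mid+30*o-60*u).round(0))
E
```

```text
[ 475.9 -391.6  212.2] [ 0.4  0.5 -1.8] [ 1.02  0.51 -0.62  1.33  0.34  1.64 -1.4 ]
8 x [[0.05, 0.003, 0.197], [-0.0, -0.0001, 0.0001]] step mm 15.3 deg 0.0
mid [ 469.6 -390.1  219. ] u [ 0.972 -0.234  0.004] o [-0.004 -0.001  1.   ]
scene [([201, 92, 7, 15, 52], array([204., 100.]))] mid px [[195.  92.]] ends top [[175.  98.]] [[209.  70.]]
side [([423, 106, 21, 27, 168], array([432., 117.]))] mid px [[433. 121.]] ends top [[420. 101.]] [[451. 124.]]
```

drive_tool --plan '[[[0.04,0.003,0.18],[0,0,0]],[[0.05,0.003,0.2],[0,0,0]],[[0.05,0.003,0.2],[0,0,0]],[[0.05,0.003,0.2],[0,0,0]],[[0.05,0.003,0.2],[0,0,0]],[[0.05,0.003,0.2],[0,0,0]],[[0.05,0.003,0.2],[0,0,0]],[[0.05,0.003,0.18],[0,0,0]],[[0,0,0],[0,0,0]],[[0,0,0],[0,0,0]]]'

```text
time_s: 34.52
tcp_pos: [473.5, -394.0, 91.7]
eef_rot: [0.985, -0.118, -0.128, -0.016]
force: [0.1, -0.2, -2.1]
width: 0.574
finger_force: 62.6
```

```bash
python3 go.py 473.8 -393.1 50 -.24 -15 5
```

```text
[ 473.5 -394.    91.7] [ 0.1 -0.2 -2.1] [ 1.02  0.6  -0.6   1.46  0.38  1.44 -1.44]
5 x [[0.029, -0.002, 0.107], [-0.0, -0.0001, 0.0001]] step mm 8.3 deg 0.0
```

drive_tool --plan '[[[0.029,-0.002,0.107],[0,0,0]],[[0.029,-0.002,0.107],[0,0,0]],[[0.029,-0.002,0.107],[0,0,0]],[[0.029,-0.002,0.107],[0,0,0]],[[0.029,-0.002,0.107],[0,0,0]],[[0,0,0],[0,0,0]],[[0,0,0],[0,0,0]]]'

```text
time_s: 35.4
tcp_pos: [473.8, -393.2, 49.8]
eef_rot: [0.985, -0.118, -0.128, -0.016]
force: [0.1, -1.1, -1.4]
width: 0.582
finger_force: 62.6
```

drive_tool --plan '[[[0.009,0,0.032],[0,0,0]],[[0.009,0,0.032],[0,0,0]],[[0.009,0,0.032],[0,0,0]],[[0.009,0,0.032],[0,0,0]],[[0,0,0],[0,0,0]]]'

```text
time_s: 36.02
tcp_pos: [473.9, -393.7, 42.2]
eef_rot: [0.985, -0.118, -0.128, -0.015]
force: [-3.5, 1.6, 9.2]
width: 0.577
finger_force: 67.6
```

drive_tool --plan '[[[-0.012,0,-0.045],[0,0,0]],[[-0.01,0,-0.035],[0,0,0]],[[0,0,0],[0,0,0]],[[0,0,0],[0,0,0]]]'

```text
time_s: 36.52
tcp_pos: [473.6, -393.0, 45.5]
eef_rot: [0.985, -0.118, -0.128, -0.016]
force: [0.6, 0.3, -2.5]
width: 0.581
finger_force: 62.6
```

drive_tool --plan '[[[0,0,0],[0,0,0]],[[0,0,0],[0,0,0]],[[0,0,0],[0,0,0]],[[0,0,0],[0,0,0]]]' --grip 0.34

```text
time_s: 37.02
tcp_pos: [473.8, -393.2, 46.0]
eef_rot: [0.985, -0.118, -0.128, -0.016]
force: [-0.1, -0.6, -0.8]
width: 0.659
finger_force: 0.0
```

Released, with no side force. Retreating straight up, keeping the opening narrow until the fingers clear the rim.

drive_tool --plan '[[[-0.026,0,-0.097],[0,0,0]],[[-0.052,0,-0.19],[0,0,0]],[[-0.08,0,-0.29],[0,0,0]],[[-0.1,0,-0.39],[0,0,0]],[[-0.1,0,-0.39],[0,0,0]],[[-0.1,0,-0.39],[0,0,0]],[[-0.1,0,-0.39],[0,0,0]],[[-0.1,0,-0.39],[0,0,0]],[[-0.08,0,-0.29],[0,0,0]],[[0,0,0],[0,0,0]]]'

```text
time_s: 38.28
tcp_pos: [475.3, -393.7, 267.8]
eef_rot: [0.985, -0.118, -0.126, -0.015]
force: [0.3, -0.2, -0.7]
width: 0.662
finger_force: 0.0
```

drive_tool --plan '[[[0.3,-0.4,-0.3],[0,0,0]],[[0.5,-0.6,-0.3],[0,0,0]],[[0.5,-0.6,-0.2],[0,0,0]],[[0.3,-0.6,0],[0,0,0]],[[0.1,-0.4,0],[0,0,0]],[[0,0,0],[0,0,0]]]'

```text
time_s: 39.02
tcp_pos: [655.7, -232.6, 288.5]
eef_rot: [0.985, -0.114, -0.129, -0.017]
force: [-0.1, -0.3, -0.0]
width: 0.658
finger_force: 0.0
```

```bash
cat > check.py <<'E'
from h import *
from rig import manip,optics
s=manip.observe(); print(np.round(s["tcp_pos"],0),np.round(s["force"],1),s["time_s"])
o=R.from_euler('z',-.24); C=lambda p:o.apply(p)+[471.6,-350.4,0]
c0=pickle.load(open("cap0.pkl","rb"))[1]
for n in("scene","side"):
    c=optics.camera(n); im=c["image"]; hsv=cv2.cvtColor(im,cv2.COLOR_RGB2HSV); cv2.imwrite(f"pics/fin_{n}.png",im[:,:,::-1])
    m=cv2.inRange(hsv,(105,120,30),(125,255,255));k,l,st,ce=cv2.connectedComponentsWithStats(m)
    print(n,"blue",[(st[i].tolist(),ce[i].round(1).tolist()) for i in range(1,k) if st[i,4]>10])
    for t in(-8,8): print("  pred band edges on top z=64 (y -66,-16)",P(c,np.array([C([6+t,-66,64]),C([6+t,-16,64])])).round(0).tolist())
    m=cv2.inRange(hsv,(5,150,80),(18,255,255));k,l,st,ce=cv2.connectedComponentsWithStats(m)
    print("  orange",[(st[i].tolist()) for i in range(1,k) if st[i,4]>8])
    print("  pred tin cap",P(c,C([-37,49,144])).round(0),"band z~58",P(c,C([-37,49,60])).round(0))
    p=P(c,C([-37,49,144]))[0].round().astype(int); print("  gray around cap",cv2.cvtColor(im,7)[p[1]-8:p[1]+9:4,p[0]-12:p[0]+13:3].tolist())
    q=np.abs(im.astype(int)-c0[n]["image"]).max(2)>40; k,l,st,ce=cv2.connectedComponentsWithStats(q.astype(np.uint8)); print("  changed",[st[i].tolist() for i in range(1,k) if st[i,4]>40])
E
python3 check.py
```

```text
[ 656. -233.  289.] [-0.1 -0.3 -0. ] 39.025
scene blue [([204, 125, 15, 12, 78], [210.4, 131.2])]
  pred band edges on top z=64 (y -66,-16) [[203.0, 125.0], [216.0, 133.0]]
  pred band edges on top z=64 (y -66,-16) [[199.0, 129.0], [212.0, 137.0]]
  orange [[423, 24, 21, 19, 267], [452, 40, 4, 6, 12], [375, 220, 107, 27, 763], [402, 258, 7, 20, 87]]
  pred tin cap [[237. 117.]] band z~58 [[242. 137.]]
  gray around cap [[63, 136, 172, 129, 175, 175, 175, 175, 175], [44, 46, 53, 118, 125, 123, 167, 175, 174], [44, 43, 54, 78, 79, 78, 79, 163, 175], [122, 55, 97, 76, 80, 77, 59, 170, 172], [135, 94, 144, 47, 42, 46, 47, 162, 183]]
  changed [[70, 1, 25, 14, 217], [58, 0, 278, 206, 17419], [417, 1, 13, 18, 147], [394, 13, 10, 7, 42], [367, 18, 9, 19, 120], [173, 24, 167, 34, 2897], [412, 34, 10, 17, 48], [164, 45, 20, 10, 125], [375, 209, 46, 42, 1190], [429, 221, 49, 39, 1170]]
side blue [([637, 30, 3, 8, 16], [638.4, 33.6]), ([421, 155, 13, 10, 65], [426.7, 159.2])]
  pred band edges on top z=64 (y -66,-16) [[433.0, 158.0], [421.0, 165.0]]
  pred band edges on top z=64 (y -66,-16) [[429.0, 155.0], [417.0, 162.0]]
  orange [[212, 235, 16, 12, 51], [224, 268, 67, 88, 436]]
  pred tin cap [[417. 163.]] band z~58 [[413. 183.]]
  gray around cap [[67, 94, 103, 110, 108, 111, 107, 78, 58], [52, 54, 77, 77, 70, 71, 62, 63, 61], [47, 72, 65, 67, 65, 67, 64, 70, 100], [89, 147, 50, 47, 56, 50, 71, 105, 104], [96, 146, 97, 37, 35, 48, 140, 107, 104]]
  changed [[312, 0, 54, 105, 2779], [363, 0, 277, 303, 28534], [577, 0, 63, 87, 2795], [539, 59, 14, 7, 47], [566, 92, 22, 32, 368], [403, 146, 43, 45, 867], [235, 247, 53, 48, 1328], [280, 277, 20, 23, 239], [200, 285, 19, 19, 228], [221, 290, 36, 50, 593], [488, 290, 20, 36, 284], [580, 309, 14, 35, 199], [248, 319, 21, 24, 248], [512, 342, 12, 7, 45], [552, 347, 27, 23, 232]]
```

```bash
python3 snap.py wB >/dev/null
python3 - <<'E'
from h import *
s,c=pickle.load(open("wB.pkl","rb"));W=wristcam(s,c); o=R.from_euler('z',-.24); inv=lambda p:o.inv().apply(p-np.array([471.6,-350.4,0]))
hsv=cv2.cvtColor(c["image"],cv2.COLOR_RGB2HSV);m=cv2.inRange(hsv,(105,120,30),(125,255,255));k,l,st,ce=cv2.connectedComponentsWithStats(m);i=1+np.argmax(st[1:,4]);print(st[i],ce[i])
q=cv2.boxPoints(cv2.minAreaRect(np.argwhere(l==i)[:,::-1].astype(np.float32)))
for p in q: print("rect corner in caddy frame @z64",inv(planept(W,p,64)).round(1))
a,b=[__import__("rig").optics.camera(n) for n in("scene","side")]
for ob in([(a,(210.4,131.2)),(b,(426.7,159.2))],[(a,(210.4,131.2)),(W,ce[i])],[(b,(426.7,159.2)),(W,ce[i])]):
    X,e=tri(ob,(470,-390,60)); print("band centre caddy frame",inv(X).round(1),round(e,2))
# brown top-face mask in the wrist view within the long bay
m=cv2.inRange(hsv,(5,60,40),(20,200,220)); poly=P(W,o.apply([[-76,-88,85],[76,-88,85],[76,6-4,85],[-76,2,85]])+[471.6,-350.4,0]).astype(np.int32); k2=np.zeros_like(m);cv2.fillConvexPoly(k2,poly,255); m=cv2.bitwise_or(m,(l==i).astype(np.uint8)*255)&k2
k,l2,st,ce=cv2.connectedComponentsWithStats(m);j=1+np.argmax(st[1:,4]);print("carton blob",st[j])
for p in cv2.boxPoints(cv2.minAreaRect(np.argwhere(l2==j)[:,::-1].astype(np.float32))): print("  ",inv(planept(W,p,64)).round(1))
# tin cap
print("cap pred wrist",P(W,o.apply([-37,49,144])+[471.6,-350.4,0]).round(0)); p=P(W,o.apply([-37,49,144])+[471.6,-350.4,0])[0].round().astype(int);g=cv2.cvtColor(c["image"],7);print(g[max(p[1]-20,0):p[1]+21:5,p[0]-25:p[0]+26:5])
E
```

```text
[442 215  51  26 850] [465.91647059 230.8       ]
rect corner in caddy frame @z64 [-5.2 -5.9 64. ]
rect corner in caddy frame @z64 [31.1 -3.9 64. ]
rect corner in caddy frame @z64 [ 19.1 -64.5  64. ]
rect corner in caddy frame @z64 [-18.4 -69.3  64. ]
band centre caddy frame [  1.5 -37.1  68.5] 1.41
band centre caddy frame [ -6.3 -45.6  45.7] 0.3
band centre caddy frame [  5.3 -37.7  62.5] 1.73
carton blob [ 437  217   56   52 2030]
   [-50.4  -5.9  64. ]
   [35.3 -6.5 64. ]
   [ 19.1 -64.5  64. ]
   [-70.3 -70.4  64. ]
cap pred wrist [[408. 306.]]
[[ 15  12  14  12  61  61  58  13  15  42  35]
 [ 17   6  12  13  53  61  59  27  14  17  45]
 [ 19  15  10   9  54  84  55  13  17  16  38]
 [ 11  16   8  14  61  81  15  14  13  16  14]
 [ 16  14  11  16  17  13  13  12   8  17  23]
 [ 57  15  16  19  14   9  12  14  12  13  11]
 [122  14  12  20  12  16  16  10   7  12  15]
 [142  10  10  16  13  11  11  15  11  11  13]
 [142  52  12  14  16  13   4  13  12  11  10]]
```

```bash
python3 go.py 450 -365 350 -.24 0 8
```

```text
[ 653.9 -239.   290.1] [ 0.7 -0.3  0.2] [ 0.62  0.7  -0.65  0.91  0.37  1.9  -1.69]
8 x [[-0.292, 0.285, -0.058], [-0.0, 0.0051, -0.0]] step mm 30.9 deg 1.9
```

drive_tool --plan '[[[-0.29,0.285,-0.06],[0,0.005,0]],[[-0.29,0.285,-0.06],[0,0.005,0]],[[-0.29,0.285,-0.06],[0,0.005,0]],[[-0.29,0.285,-0.06],[0,0.005,0]],[[-0.29,0.285,-0.06],[0,0.005,0]],[[-0.29,0.285,-0.06],[0,0.005,0]],[[-0.29,0.285,-0.06],[0,0.005,0]],[[-0.29,0.285,-0.06],[0,0.005,0]],[[0,0,0],[0,0,0]],[[0,0,0],[0,0,0]]]'

```text
time_s: 40.52
tcp_pos: [452.5, -364.0, 351.2]
eef_rot: [0.993, -0.119, -0.003, -0.001]
force: [0.3, -0.2, 0.1]
width: 0.662
finger_force: 0.0
```

```bash
python3 snap.py wC
python3 - <<'E'
from h import *
s,c=pickle.load(open("wC.pkl","rb"));W=wristcam(s,c); o=R.from_euler('z',-.24); t=np.array([471.6,-350.4,0]); F=lambda p:o.apply(p)+t; inv=lambda p:o.inv().apply(p-t)
hsv=cv2.cvtColor(c["image"],cv2.COLOR_RGB2HSV); teal=cv2.inRange(hsv,(78,100,15),(98,255,255))
k2=np.zeros_like(teal);cv2.fillConvexPoly(k2,P(W,F([[-78,-90,85],[78,-90,85],[78,2,85],[-78,2,85]])).astype(np.int32),255)
def comp(m):
    k,l,st,ce=cv2.connectedComponentsWithStats(m); j=1+np.argmax(st[1:,4]); return (l==j).astype(np.uint8),st[j],ce[j]
blue,st,ce=comp(cv2.inRange(hsv,(105,120,30),(125,255,255))&k2); print("blue",st,ce)
car,st,ce=comp(cv2.bitwise_or(cv2.inRange(hsv,(5,50,30),(22,220,230)),blue*255)&k2); print("carton",st,ce)
for nm,m in(("blue",blue),("carton",car)):
    h=cv2.convexHull(cv2.findContours(m,0,2)[0][0]); ap=cv2.approxPolyDP(h,3,True)[:,0]
    print(nm,[(p.tolist(),inv(planept(W,p.astype(float),64))[:2].round(0).tolist()) for p in ap])
print("pred corners z64",P(W,F([[-54,-66,64],[66,-66,64],[66,-16,64],[-54,-16,64]])).round(0).tolist())
for n,C3 in (("rim",[[-80,-92,85],[80,-92,85],[80,92,85],[-80,92,85]]),): print(n,P(W,F(C3)).round(0).tolist())
tm,st,ce=comp(teal); print("teal bbox",st)
print("tin cap pred",P(W,F([-37,49,144])).round(0)); g=cv2.cvtColor(c["image"],7); p=P(W,F([-37,49,144]))[0].round().astype(int); sub=g[max(p[1]-40,0):p[1]+40,p[0]-40:p[0]+40]; mm,st,ce=comp((sub<80).astype(np.uint8)); print(st,ce+[p[0]-40,max(p[1]-40,0)])
print(g[max(p[1]-40,0):p[1]+41:8,p[0]-40:p[0]+41:8])
E
```

```text
{'time_s': 40.525, 'joints': [1.201, 0.202, -0.676, 1.403, 0.127, 1.587, -1.273], 'dq': [-0.026, 0.014, -0.014, -0.003, -0.0, -0.001, 0.0], 'tcp_pos': [452.549, -363.986, 351.175], 'eef_rot': [0.993, -0.119, -0.003, -0.001], 'width': 0.662}
blue [312 132  41  23 903] [332.33554817 142.87375415]
carton [ 311   93   43   38 1574] [332.1480305  111.35895807]
blue [([352, 132], [20.0, -64.0]), ([352, 153], [-6.0, -65.0]), ([313, 154], [-7.0, -16.0]), ([312, 132], [20.0, -15.0])]
carton [([353, 93], [66.0, -64.0]), ([351, 130], [22.0, -63.0]), ([312, 130], [22.0, -15.0]), ([312, 93], [66.0, -15.0])]
pred corners z64 [[352.0, 190.0], [355.0, 93.0], [313.0, 93.0], [313.0, 190.0]]
rim [[373.0, 214.0], [381.0, 79.0], [217.0, 79.0], [227.0, 214.0]]
teal bbox [  218    80   162   134 13397]
tin cap pred [[251. 194.]]
[  18   20   43   39 1111] [251.05940594 192.80648065]
[[138 138  46  36  45  55  75  56  68  52  65]
 [139 139  62  35  69 106  96  70  71  71  67]
 [140 139  78 111 174 175 173 170  77  70  52]
 [139 139  84 175 107  56  29  80  98  73  44]
 [127 139  92 153  67  68  67  31  90  69  48]
 [ 98 139  99  95  67  66  65  56  89  45  47]
 [139 140 112  93  68  69  65  96 122  36  38]
 [140 119 125  40  51 102 146  80  37  39  44]
 [139 102 139 140 138 139 140 139 140 139 141]
 [139 139 140 139 139 139 140 138 139 137 111]
 [138 138 113 139 139 139 139 139 140 139  98]]
```

The carton's corners and band match the predicted flat pose at z = 64 mm. The caddy rim is where it was, and the tin cap is within about 1 px of the bay centre. Handing in.

```bash
python3 -c "
from rig import job; print(job.hand_in())"
```

```text
the job is handed in; nothing more can be done
None
```

The job is handed in at about 40.5 s: the tin was stood on the mat and released, then regrasped and lowered upright into its bay, and the carton was let fall about 20 mm into the long bay, where it lies flat; the caddy has not moved, and I never went near the mug, ice cube tray or opener but did not re-measure them at the end.

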